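Gauge the PVC couplers, fit the good ones to the manifold, bin the rest

ROBOT

A 6-joint arm with a two-finger parallel gripper is mounted at the origin on the work surface. World frame = base frame: x ahead of the robot, y to its left, z up, the work surface at z = 0. Lengths are in m, angles in rad, forces in N, time in s.
With the tool pointing down it reaches from about 0.375 to 0.975 m from the base axis. Payload 3.8 kg.
Tool frame: the origin (TCP) lies on the mounting face of the last link; the fingertips stand 173 mm ahead of it and the grasp point (between the pads) lies 155 mm ahead of it; z points along the fingers, y is the direction in which the jaws open and shut (so a half turn about z gives the same grasp; the last joint's range is limited). The gripper opens to 85 mm and grips with 20 to 120 N. Pads are 22 mm wide; open, the fingers measure 114 mm over their backs; the gripper's body (76 mm by 85 mm) begins 54 mm behind the grasp point. The pads swing forward as they close: fully open they stand 13 mm farther back than shut.
Start: joints at [1.091, 0.264, 1.604, -0, 1.274, -0.037], TCP at [0.289, 0.61, 0.405] pointing down, gripper open.
Joint ranges: [-2.63, 2.63], [-0.94, 2.18], [0.31, 2.57], [-1.31, 4.45], [0, 2.66], [-2.55, 2.55]. Speed limits (rad/s): [2.57, 2.57, 3.14, 3.14, 3.14, 3.14].

INTERFACE

Orientations are given as a rotation vector (axis times angle).
In Python, from workcell import bot gives the robot as it stands.
- The arm moves only by the shell command python3 -m jog 'ROWS' [FORCE]. ROWS is JSON, a list that holds one entry, the list of rows, each a list of 7 numbers: the closure, from 0 (fully open) to 1 (shut), then the shift along the tool's x, y, z in cm, then the turn, a rotation vector about the tool's x, y, z in rad. A call has 1 to 12 rows; each row is the pose to reach, as a shift and turn from the pose commanded when the call began, along the tool's axes at that moment; what a row does not reach only later rows make up. A row lasts 1/8 s, in which the tool goes at most 62.5 mm and 10.7 degrees, less where a joint would pass 70% of its speed; a pose out of reach is approached as far as the arm can. A call with a gripper value outside its range is refused whole. The fingers move at their own pace and stop on an object; FORCE is the grip in N (left out, the last holds). Time passes only in rows, so rows that repeat a pose let the fingers close. It gives the time, the measured TCP pose, the force and the opening at its end, in the units of the state.
- bot.read_state(): the state, without advancing time (a new reading comes with each control period).
- bot.read_camera(name): name is "scene" or "top"; returns the picture (400x640x3 uint8, red, green, blue); there is no depth.
- bot.camera_model(name): a dict with "intrinsics" (3x3 intrinsics, pixels), "k1" (the pictures are not rectified: a ray, as slopes to the right and down, at radius r is drawn at 1 + k1 r^2 times it, then the intrinsics apply), "rvec" (rotation vector, rad) and "tvec" (3), from world to camera coordinates, as OpenCV has them. Camera axes: x right, y down, z forward; pixel columns grow to the right and rows downward; lengths in m; the calibration is good to about 2 mm. A picture is of the moment at which its call begins. camera_model takes no time and is no camera call.
- bot.finish_job(): hands the job in, once; it reports no verdict.
The state is a dict: "time": time; "q": joint angles; "joint_vel": joint speeds; "joint_torque": joint torques, N m; "tool_pos": TCP position; "tcp_rot": TCP orientation; "wrist_force": force on the tool from outside, world axes, zero at the start; "torque": the same for the moment, N m; "width": opening from 0.0 (shut) to 1.0 (fully open).
Only numpy, scipy, OpenCV 4.12 (cv2) and the standard library are available. Lean on these libraries where they do the work, as an engineer would, in place of code of your own. Each camera call takes 0.05 s, during which the arm holds its last target.

TASK

First put every white coupler on the bench over a gauge pin of its own, so that all of them stand on the gauge at the same time, let go: full-size ones slide right down to the base, undersized ones stop high on the pin's step. Then push each full-size coupler fully home on a stub of its own on the grey water manifold, and put each undersized one in the black bin. Leave the socket, the dowel and the scraper where they are.

Things in the scene. Friction and masses are not known exactly. Their poses are not given: they have to be found in the camera images.
- coupler_a: loose white PVC coupler, a straight tube open at both ends, outside 42 mm diameter, 42 mm long, standing upright on the bench; its bore is 31.6 mm (full size) or 24.8 mm (undersized), which one is only found out on the gauge; origin at the centre of its lower end, z along its axis. Three or four of the five are present, absent ones read None
- coupler_b: loose white PVC coupler, a straight tube open at both ends, outside 42 mm diameter, 42 mm long, standing upright on the bench; its bore is 31.6 mm (full size) or 24.8 mm (undersized), which one is only found out on the gauge; origin at the centre of its lower end, z along its axis. Three or four of the five are present, absent ones read None
- coupler_c: loose white PVC coupler, a straight tube open at both ends, outside 42 mm diameter, 42 mm long, standing upright on the bench; its bore is 31.6 mm (full size) or 24.8 mm (undersized), which one is only found out on the gauge; origin at the centre of its lower end, z along its axis. Three or four of the five are present, absent ones read None
- coupler_d: loose white PVC coupler, a straight tube open at both ends, outside 42 mm diameter, 42 mm long, standing upright on the bench; its bore is 31.6 mm (full size) or 24.8 mm (undersized), which one is only found out on the gauge; origin at the centre of its lower end, z along its axis. Three or four of the five are present, absent ones read None
- coupler_e: loose white PVC coupler, a straight tube open at both ends, outside 42 mm diameter, 42 mm long, standing upright on the bench; its bore is 31.6 mm (full size) or 24.8 mm (undersized), which one is only found out on the gauge; origin at the centre of its lower end, z along its axis. Three or four of the five are present, absent ones read None
- gauge: fixed gauge stand: aluminium base 75 x 335 x 15 mm (x, y, z) with four upright stepped steel pins in a row along its y axis, 85 mm apart; origin at the centre of its underside; its place and yaw vary a little
- pin0 (a point): gauge pin: point on its axis at the top of the base. From here up: 28 mm diameter for 30 mm, then a step in to a 21 mm diameter tip that ends, bevelled, 52 mm above this point. A full-size coupler slides down to the base (lower end at this point), an undersized one stops on the step (lower end 30 mm above it)
- pin1 (a point): gauge pin: point on its axis at the top of the base. From here up: 28 mm diameter for 30 mm, then a step in to a 21 mm diameter tip that ends, bevelled, 52 mm above this point. A full-size coupler slides down to the base (lower end at this point), an undersized one stops on the step (lower end 30 mm above it)
- pin2 (a point): gauge pin: point on its axis at the top of the base. From here up: 28 mm diameter for 30 mm, then a step in to a 21 mm diameter tip that ends, bevelled, 52 mm above this point. A full-size coupler slides down to the base (lower end at this point), an undersized one stops on the step (lower end 30 mm above it)
- pin3 (a point): gauge pin: point on its axis at the top of the base. From here up: 28 mm diameter for 30 mm, then a step in to a 21 mm diameter tip that ends, bevelled, 52 mm above this point. A full-size coupler slides down to the base (lower end at this point), an undersized one stops on the step (lower end 30 mm above it)
- manifold: fixed grey plastic water manifold, block 270 x 60 x 30 mm (x, y, z) with a short brass pipe end 30 mm long on each end, and three upright round stubs in a row along its x axis, 85 mm apart; origin at the centre of its underside; its place and yaw vary
- stub0 (a point): manifold stub, point on its axis at the top of the block (where the lower end of a coupler that is fully home rests). The stub is 29 mm in diameter and 33 mm high, its top edge bevelled
- stub1 (a point): manifold stub, point on its axis at the top of the block (where the lower end of a coupler that is fully home rests). The stub is 29 mm in diameter and 33 mm high, its top edge bevelled
- stub2 (a point): manifold stub, point on its axis at the top of the block (where the lower end of a coupler that is fully home rests). The stub is 29 mm in diameter and 33 mm high, its top edge bevelled
- bin: fixed black plastic bin, open at the top, outside 230 x 150 x 60 mm (x, y, z), walls and floor 4 mm thick, with a flip lever latch on its -x end that stands out 25 mm; origin at the centre of its underside; its place and yaw vary
- bin_floor (a point): centre of the bin's inner floor, 4 mm above the bench; inside 222 x 142 mm, 56 mm deep
- socket: bystander: chrome spark plug socket, 27 mm diameter, 62 mm tall, standing; origin at the centre of its underside
- dowel: bystander: wooden dowel, 16 mm diameter, 180 mm long, lying; its axis is its own x, origin at its middle on the underside
- scraper: bystander: blue plastic putty scraper, handle 90 x 24 x 16 mm along -x, blade 80 x 65 x 4 mm along +x; origin where they meet, on the underside
Mind the look-alikes: they are no part of the job. Leave any orange or yellow look-alike of the coupler_d alone.

How it is judged:
By the outcome, as a careful person would: the job done as asked, in the order asked, and still so for the second after the job is handed in, with the robot touching nothing.
Of coupler_a, coupler_b, coupler_c, coupler_d, coupler_e only 3 to 4 are there at a start; the rules pass over those that are not, and their reading is None.
At some moment in a run one of coupler_a, coupler_b, coupler_c, coupler_d, coupler_e may be knocked a few centimetres aside while the robot is not near it.
It also fails if it takes over 210 s, if anything falls off the work surface, if the arm or the gripper's body presses on something with over 40 N, if the wrist force passes 120 N, or if a joint passes its speed limit or range.

## Working session

There is one attempt and no reset: what is moved stays moved. The work goes in short steps, Python scripts to look and compute and a shell command to move; the robot and the scene stay as the last step left them, time stands still between calls to the robot, and variables do not carry over. Pictures are saved under pics/ and viewed, and the job is handed in when it is done.

```bash
ls; mkdir -p pics
python3 - <<'E'
from workcell import bot
import cv2,numpy as np
for n in("scene","top"):
    im=bot.read_camera(n); cv2.imwrite(f"pics/{n}0.png",im[:,:,::-1]); np.save(f"pics/{n}0.npy",im)
    print(n,bot.camera_model(n))
print(bot.read_state())
E
```

```text
pics
scene {'intrinsics': array([[440.6333896 ,   0.        , 310.58279608],
       [  0.        , 440.6333896 , 198.79924597],
       [  0.        ,   0.        ,   1.        ]]), 'k1': -0.11399033436486877, 'rvec': array([ 2.20441591,  0.75788537, -0.34652319]), 'tvec': array([-0.45231574, -0.18941471,  1.22549477])}
top {'intrinsics': array([[377.5456223 ,   0.        , 326.79045405],
       [  0.        , 377.5456223 , 196.97195364],
       [  0.        ,   0.        ,   1.        ]]), 'k1': -0.049813633739746115, 'rvec': array([ 2.10515211, -2.15773339,  0.23174208]), 'tvec': array([0.00694856, 0.57014309, 0.98107097])}
{'time': 0.1, 'q': array([ 1.09107958e+00,  2.64712045e-01,  1.60525936e+00, -1.36249665e-06,
        1.27371886e+00, -3.69108807e-02]), 'joint_vel': array([ 0.00040951, -0.00269092, -0.00198736, -0.00267492, -0.0007472 ,
        0.0004942 ]), 'joint_torque': array([ 1.06017291e-03, -5.16705215e+01, -3.68589556e+01, -1.24017679e-04,
        6.12208751e-03, -4.65723826e-05]), 'tool_pos': array([0.28908507, 0.60961548, 0.40345125]), 'tcp_rot': array([-0.68977076, -3.06438444,  0.0031856 ]), 'wrist_force': array([ 0.07441267, -0.33271145, -0.30772435]), 'torque': array([-0.02656893, -0.01968982,  0.03132719]), 'width': 1.0019282269091798}
```

View pics/scene0.png

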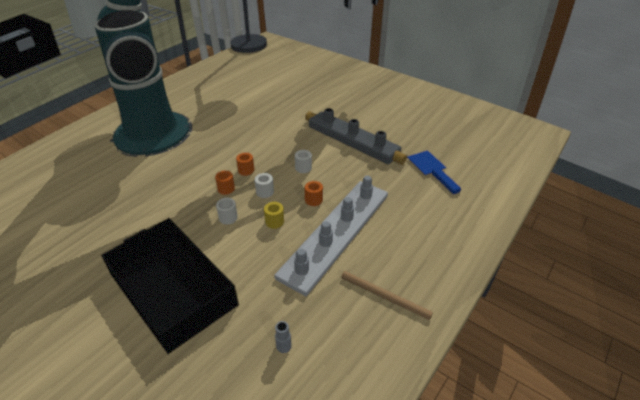

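View pics/top0.png

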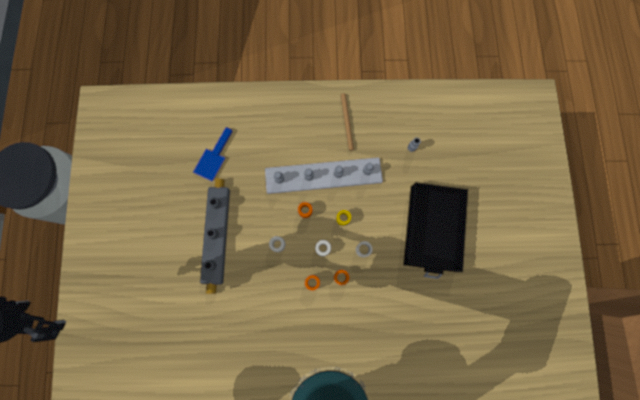

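```bash
cat > h.py <<'E'
import cv2,numpy as np
from workcell import bot
from scipy.spatial.transform import Rotation as R
CM={n:bot.camera_model(n) for n in("scene","top")}
def dist(c): return np.array([c["k1"],0,0,0,0.])
def proj(n,P):
    c=CM[n]; P=np.atleast_2d(P).astype(float)
    p=P@cv2.Rodrigues(c["rvec"])[0].T+c["tvec"]; s=p[:,:2]/p[:,2:]
    s=s*(1+c["k1"]*(s**2).sum(1,keepdims=True)); K=c["intrinsics"]
    return s*[K[0,0],K[1,1]]+[K[0,2],K[1,2]]
def ray(n,uv):
    c=CM[n]; s=cv2.undistortPoints(np.array(uv,float).reshape(-1,1,2),c["intrinsics"],dist(c)).reshape(-1,2)
    Rm=cv2.Rodrigues(c["rvec"])[0]; d=np.c_[s,np.ones(len(s))]@Rm
    return -Rm.T@c["tvec"],d
def plane(n,uv,z):
    o,d=ray(n,uv); return o+d*((z-o[2])/d[:,2])[:,None]
def cap(n,name):
    im=bot.read_camera(n); np.save(f"pics/{name}.npy",im); cv2.imwrite(f"pics/{name}.png",im[:,:,::-1]); return im
def crop(im,name,x0,y0,x1,y1,k):
    c=cv2.resize(im[y0:y1,x0:x1],None,fx=k,fy=k,interpolation=cv2.INTER_CUBIC); cv2.imwrite(f"pics/{name}.png",c[:,:,::-1])
def tool():
    s=bot.read_state(); return s["tool_pos"],R.from_rotvec(s["tcp_rot"]),s
E
python3 - <<'E'
from h import *
t=np.load("pics/top0.npy"); s=np.load("pics/scene0.npy")
crop(t,"t1",195,150,395,300,4); crop(s,"s1",200,90,400,240,4)
E
```

```text
(no output)
```

View pics/t1.png

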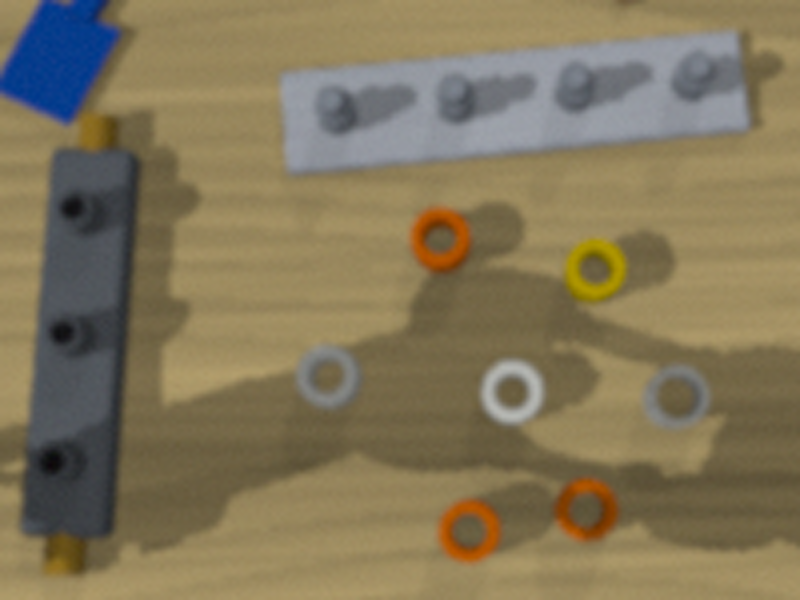

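View pics/s1.png

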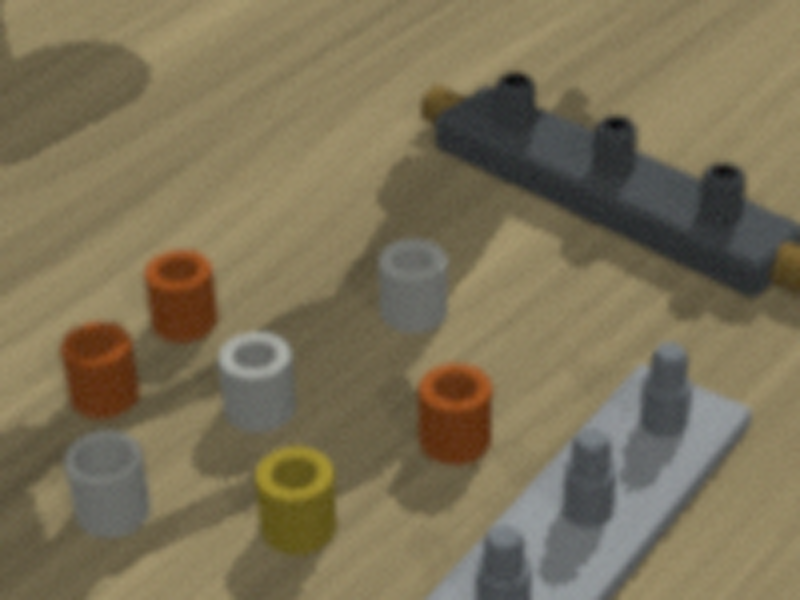

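Run:
```python
from h import *
def u(n,x,y): 
    o={"top":(195,150),"scene":(200,90)}[n]; return [o[0]+(x+.5)/4-.5,o[1]+(y+.5)/4-.5]
t=np.load("pics/top0.npy")
def blob(im,mask,c,r):
    m=np.zeros(mask.shape,bool); yy,xx=np.mgrid[:400,:640]; m=mask&((xx-c[0])**2+(yy-c[1])**2<r*r)
    cs,_=cv2.findContours(m.astype(np.uint8),cv2.RETR_EXTERNAL,cv2.CHAIN_APPROX_NONE)
    k=max(cs,key=cv2.contourArea); (cx,cy),rr=cv2.minEnclosingCircle(k); M=cv2.moments(k)
    return (cx,cy),rr,(M['m10']/M['m00'],M['m01']/M['m00'])
hsv=cv2.cvtColor(t,cv2.COLOR_RGB2HSV)
mask=(hsv[...,1]<50)
for c in((277,244),(323,248),(364,249)):
    b=blob(t,mask,c,12); print("coupler",b,plane("top",[b[2]],.042)[0])
for nm,us in(("scene",[(413,258),(256,354),(107,454)]),):
    print("scene rims",plane(nm,[u(nm,*q) for q in us],.042))
# base corners
print("base corners",plane("top",[u("top",*q) for q in[(281,74),(740,32),(748,130),(289,173)]],.015))
print("pin tips top",plane("top",[u("top",*q) for q in[(333,99),(456,86),(577,76),(701,67)]],.067))
print("pin tips scene",plane("scene",[u("scene",*q) for q in[(671,352),(593,438),(505,535)]],.065))
print("stub tops",plane("top",[u("top",*q) for q in[(73,208),(64,333),(53,461)]],.063))
print("stub tops s",plane("scene",[u("scene",*q) for q in[(516,82),(616,126),(723,176)]],.063))
print("manif corners",plane("top",[u("top",*q) for q in[(55,151),(138,151),(109,536),(22,530)]],.030))
print("bin rim",plane("top",[(414,184),(467,187),(463,271),(405,265)],.06))
```

```text
coupler ((276.7608642578125, 243.7608642578125), 8.147207260131836, (276.6685032139577, 243.82552800734615)) [0.44640488 0.13181183 0.042     ]
coupler ((322.5, 247.625), 8.39001178741455, (322.5546875, 247.54600694444443)) [0.43333019 0.00775099 0.042     ]
coupler ((363.4024353027344, 248.81707763671875), 8.237456321716309, (363.6214219759926, 248.81348107109878)) [ 0.42699921 -0.1036611   0.042     ]
scene rims [[ 0.44679648  0.13361971  0.042     ]
 [ 0.43352405  0.00773211  0.042     ]
 [ 0.42720786 -0.10325029  0.042     ]]
base corners [[ 0.66677542  0.16836703  0.015     ]
 [ 0.69161569 -0.16588718  0.015     ]
 [ 0.61797587 -0.16766859  0.015     ]
 [ 0.59362598  0.16229399  0.015     ]]
pin tips top [[ 0.63381691  0.12545784  0.067     ]
 [ 0.64119772  0.04115833  0.067     ]
 [ 0.64656753 -0.04220502  0.067     ]
 [ 0.65127024 -0.1282183   0.067     ]]
pin tips scene [[ 0.63316121  0.12845178  0.065     ]
 [ 0.63914384  0.04435881  0.065     ]
 [ 0.64521824 -0.04012705  0.065     ]]
stub tops [[0.56267193 0.30211165 0.063     ]
 [0.47798398 0.30566223 0.063     ]
 [0.39380999 0.31058607 0.063     ]]
stub tops s [[0.3945689  0.30934344 0.063     ]
 [0.47870216 0.30451501 0.063     ]
 [0.56404852 0.29725014 0.063     ]]
manif corners [[0.6100379  0.32529846 0.03      ]
 [0.60871069 0.26670407 0.03      ]
 [0.34379323 0.28096485 0.03      ]
 [0.34896417 0.33979351 0.03      ]]
bin rim [[ 0.60032526 -0.24960634  0.06      ]
 [ 0.58867418 -0.3985831   0.06      ]
 [ 0.35945299 -0.36564733  0.06      ]
 [ 0.38022389 -0.21003363  0.06      ]]
```

```bash
cat >> h.py <<'E'
def go(P,jaw=None,C=None):
    """print shift (cm, tool axes) from measured (or commanded C) TCP to P, and turn for jaw angle (deg, world)"""
    p,r,s=tool()
    if C is not None: p=np.array(C)
    d=r.inv().apply(np.array(P)-p)*100
    y=r.apply([0,1,0]); a=np.degrees(np.arctan2(y[1],y[0]))
    print("shift cm",d.round(2),"jaw now",a.round(2),"tool z",r.apply([0,0,1]).round(4))
    if jaw is not None:
        # keep vertical, jaw angle
        j=np.radians(jaw); Y=np.array([np.cos(j),np.sin(j),0]); Z=np.array([0,0,-1.]); T=R.from_matrix(np.c_[np.cross(Y,Z),Y,Z])
        print("turn",(r.inv()*T).as_rotvec().round(4))
E
python3 -c "
from h import *
go((.4466,.1325,.30),4.2,(.289,.61,.405))"
```

```text
shift cm [-34.7  -36.37  10.57] jaw now 64.63 tool z [-0.001  -0.0019 -1.    ]
turn [-1.9000e-03  1.0000e-03  1.0547e+00]
```

```bash
python3 -m jog '[[[0,-3.47,-3.64,1.05,0,0,0.105],[0,-6.94,-7.28,2.1,0,0,0.21],[0,-10.4,-10.9,3.15,0,0,0.315],[0,-13.9,-14.5,4.2,0,0,0.42],[0,-17.35,-18.2,5.25,0,0,0.525],[0,-20.8,-21.8,6.3,0,0,0.63],[0,-24.3,-25.5,7.4,0,0,0.735],[0,-27.8,-29.1,8.4,0,0,0.84],[0,-31.2,-32.7,9.5,0,0,0.945],[0,-34.7,-36.4,10.5,0,0,1.054],[0,-34.7,-36.4,10.5,0,0,1.054],[0,-34.7,-36.4,10.5,0,0,1.054]]]' 60
python3 -c "
from h import *
go((.4466,.1325,.18),4.2)
im=cap('top','a1'); crop(im,'a1c',230,140,430,290,4); im=cap('scene','a1s')"
```

```text
time: 1.6
tool_pos: [0.4467, 0.1323, 0.2995]
tcp_rot: [-2.138, -2.301, 0.0]
wrist_force: [-0.4, -0.1, 0.1]
width: 1.0
shift cm [1.000e-02 0.000e+00 1.195e+01] jaw now 4.22 tool z [-6.e-04  4.e-04 -1.e+00]
turn [-0.0006 -0.0004  0.0003]
```

View pics/a1s.png

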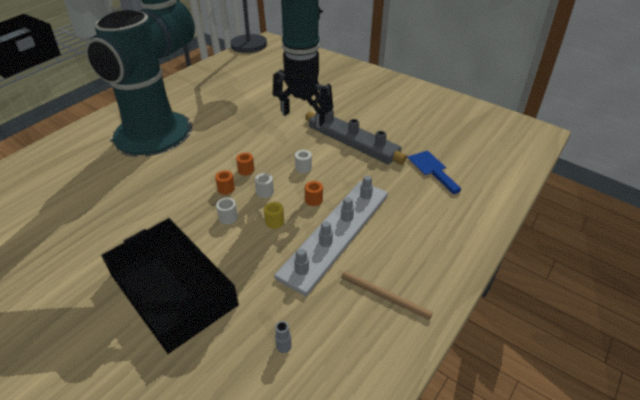

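```bash
python3 -m jog '[[[0,0,0,4,0,0,0],[0,0,0,8,0,0,0],[0,0,0,11.8,0,0,0],[0,0,0,11.8,0,0,0],[0,0,0,11.8,0,0,0],[1,0,0,11.8,0,0,0],[1,0,0,11.8,0,0,0],[1,0,0,11.8,0,0,0],[1,0,0,11.8,0,0,0],[1,0,0,11.8,0,0,0],[1,0,0,11.8,0,0,0],[1,0,0,11.8,0,0,0]]]' 50
python3 -c "
from h import *
go((.4466,.1325,.28),4.2)"
```

```text
time: 3.2
tool_pos: [0.4476, 0.1325, 0.1832]
tcp_rot: [2.137, 2.301, 0.003]
wrist_force: [-3.1, -0.3, 6.0]
width: 0.477
shift cm [ 0.01 -0.08 -9.68] jaw now 4.22 tool z [ 2.1e-03  7.0e-04 -1.0e+00]
turn [ 0.0021 -0.0006  0.0003]
```

```bash
python3 -m jog '[[[1,0,0,-5,0,0,0],[1,0,0,-9.5,0,0,0],[1,0,0,-9.5,0,0,0],[1,0,5,-9.5,0,0,0],[1,0,10,-9.5,0,0,0],[1,-1,15,-9.5,0,0,0],[1,-2,18.5,-9.5,0,0,0],[1,-2,18.5,-9.5,0,0,0],[1,-2,18.5,-9.5,0,0,0]]]'
python3 -c "
from h import *
go((.6331,.1265,.27),4.2)
im=cap('top','a2'); crop(im,'a2c',230,140,430,290,4); im=cap('scene','a2s'); crop(im,'a2sc',280,80,440,200,5)"
```

```text
time: 4.32
tool_pos: [0.6317, 0.1258, 0.275]
tcp_rot: [-2.137, -2.3, 0.004]
wrist_force: [0.3, 0.1, 0.4]
width: 0.477
shift cm [0.06 0.15 0.5 ] jaw now 4.22 tool z [-3.5e-03 -4.0e-04 -1.0e+00]
turn [-0.0035  0.0001  0.0003]
```

View pics/a2sc.png

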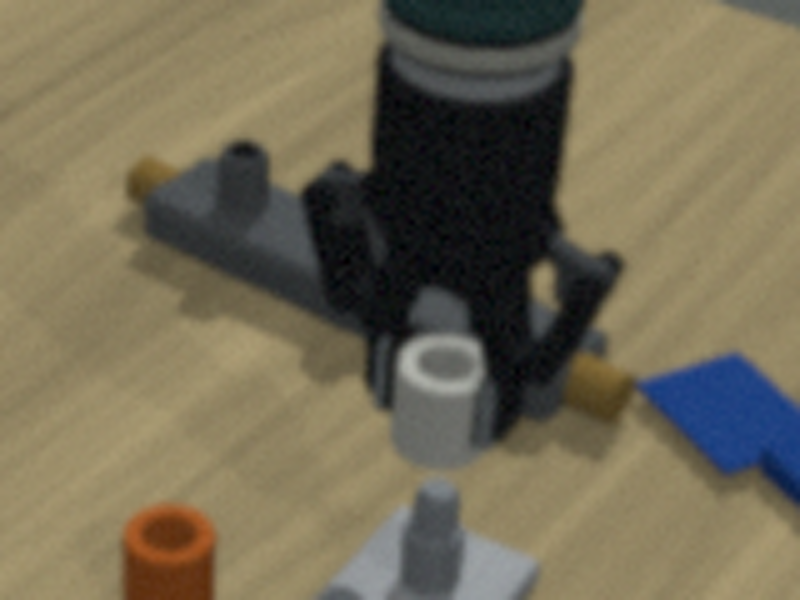

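View pics/a2c.png

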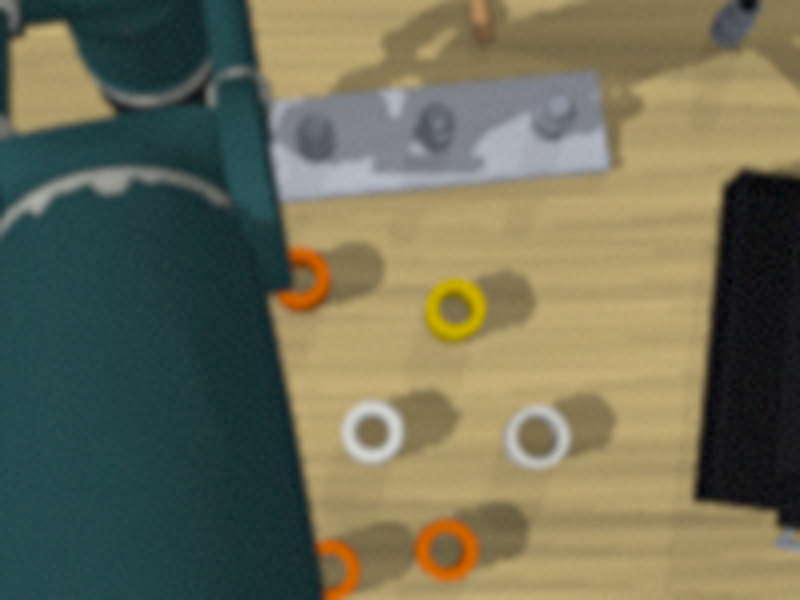

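```bash
python3 -c "
from h import *
q=proj('scene',[(.6317,.1258,.134),(.6317,.1258,.092),(.6331,.1265,.067),(.6331,.1265,.015)]); print(q,(q-[280,80])*5+2)"
python3 -m jog '[[[1,0.06,0.14,0.5,0,0,0],[1,0.06,0.14,1.5,0,0,0],[1,0.06,0.14,1.5,0,0,0]]]'
python3 -c "
from h import *
go((.6331,.1265,.25),4.2)"
```

```text
[[368.64437604 152.4251372 ]
 [367.10818237 168.2643204 ]
 [366.94057327 177.35450889]
 [365.16228591 195.12835658]] [[445.2218802  364.12568599]
 [437.54091186 443.32160201]
 [436.70286635 488.77254443]
 [427.81142954 577.6417829 ]]
time: 4.8
tool_pos: [0.6331, 0.1268, 0.2602]
tcp_rot: [-2.136, -2.301, 0.003]
wrist_force: [0.1, 0.7, -0.2]
width: 0.475
shift cm [-0.03 -0.    1.02] jaw now 4.26 tool z [-2.7e-03 -4.0e-04 -1.0e+00]
turn [-0.0027  0.0002  0.001 ]
```

```bash
python3 -c "
from h import *
im=cap('scene','a3s'); crop(im,'a3sc',330,120,410,200,8)
p,r,s=tool(); p=p.copy(); q=proj('scene',[(p[0],p[1],p[2]-.183+.042),(p[0],p[1],p[2]-.183),(.6331,.1265,.067),(.6331,.1265,.045),(.6331,.1265,.015)]); print((q-[330,120])*8+3.5)
c=cv2.imread('pics/a3sc.png')
"
```

```text
[[316.24042365 307.51868597]
 [303.91974756 431.76644601]
 [299.02458616 462.33607109]
 [292.90366078 523.71497265]
 [284.79828727 604.52685263]]
```

View pics/a3sc.png

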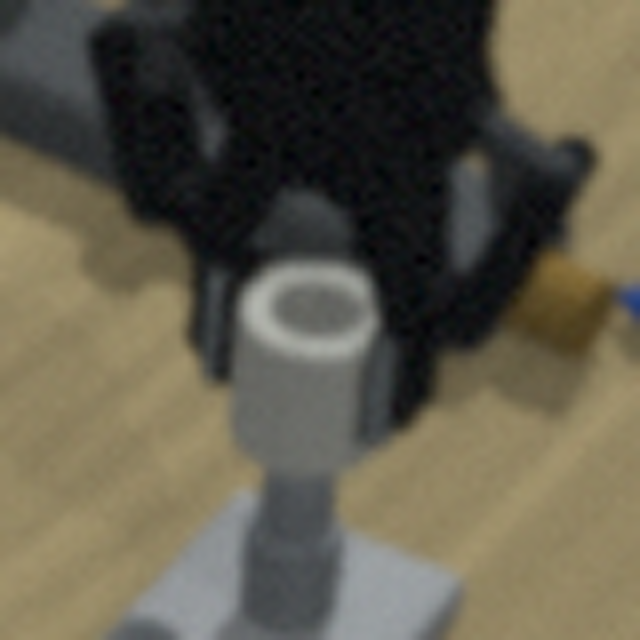

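```bash
python3 -c "
from h import *
p,r,s=tool(); z=p[2]-.183+.042
print(p, plane('scene',[((309-3.5)/8+330,(308-3.5)/8+120)],z), proj('scene',[p,p+[.01,0,0],p+[0,.01,0],p+[0,0,.01]]))
im=np.load('pics/a3s.npy').astype(int); print(im[150:166,355:382].sum(2)//3)
"
```

```text
[0.63351314 0.12678509 0.26073826] [[0.63211588 0.12543295 0.11973826]] [[374.82990695  98.64873695]
 [379.33315649 100.27055391]
 [377.57536315  96.6211164 ]
 [375.27188368  93.97012468]]
[[ 18  11  18  17  12  24  32  49  47  47  45  44  46  48  50  46  50  49
   38  24  12  16  18  22  23  14  20]
 [ 18  18  15  14  15  18  20  30  35  43  46  54  55  53  53  53  51  52
   46  25  20   3  18  14  17  20  20]
 [ 25  23  25  18  15  17  14  31  45  65  76  85  87  86  88  84  83  76
   62  44  31  22  16  21  20  18  18]
 [ 31  41  39  28  23  18  27  55  91 110 124 135 130 133 129 131 129 126
  107  84  60  32  20  17  19  13  16]
 [ 31  57  59  46  28  26  56  94 131 149 153 153 150 148 146 148 154 152
  145 130 101  52  17  16  19  19  15]
 [ 39  68  71  39  35  62 104 137 158 156 143 137 132 128 127 131 136 141
  149 152 128  79  24  17  22  16  13]
 [ 38  67  65  36  45  97 142 165 165 145 124 108 105 108 108 102 112 117
  128 143 138  90  40  17  19  18  18]
 [ 44  66  60  32  62 123 162 174 160 127 105 101 106 104  99  97 100 101
  111 124 126  97  46  25  24  18   8]
 [ 45  
[... 197 characters left out ...]
  70  22  17  13  21]
 [ 47  63  53  44  73 118 155 171 169 151 125 110 104 101  99 103  98 103
  111 121 139 130  78  28  19  20  20]
 [ 51  61  49  48  73 105 136 157 170 169 153 138 125 116 111 113 117 120
  135 146 145 115  67  33  22   9  11]
 [ 52  66  49  46  74  98 112 134 152 163 165 159 152 150 150 148 148 154
  155 157 143  96  62  53  34  24  21]
 [ 59  63  41  40  78  96 103 110 125 137 148 154 160 163 168 164 167 166
  162 143 121  79  64  63  45  26  20]
 [ 70  60  41  48  83  98 101 102 110 112 122 133 133 145 148 146 149 145
  140 119  96  70  67  64  48  27  17]
 [ 85  63  43  48  87  98 101 100  99 103 104 108 112 116 119 121 121 120
  114 102  81  65  70  65  44  24  10]]
```

```bash
python3 -m jog '[[[1,0.07,0.06,0,0,0,0],[1,0.07,0.06,0.6,0,0,0],[1,0.07,0.06,1.2,0,0,0],[1,0.07,0.06,1.8,0,0,0],[1,0.07,0.06,1.8,0,0,0]]]'
python3 -c "
from h import *
go((.6331,.1265,.25),4.2); print(tool()[2]['wrist_force'])
im=cap('scene','a4s'); crop(im,'a4sc',330,120,410,200,8)"
```

```text
time: 5.48
tool_pos: [0.6342, 0.1274, 0.2426]
tcp_rot: [-2.137, -2.301, 0.002]
wrist_force: [0.0, -0.3, 0.4]
width: 0.477
shift cm [-0.08 -0.12 -0.74] jaw now 4.24 tool z [-1.8e-03 -2.0e-04 -1.0e+00]
turn [-0.0018  0.0001  0.0006]
[ 0.02864519 -0.32270925  0.39043259]
```

View pics/a4sc.png

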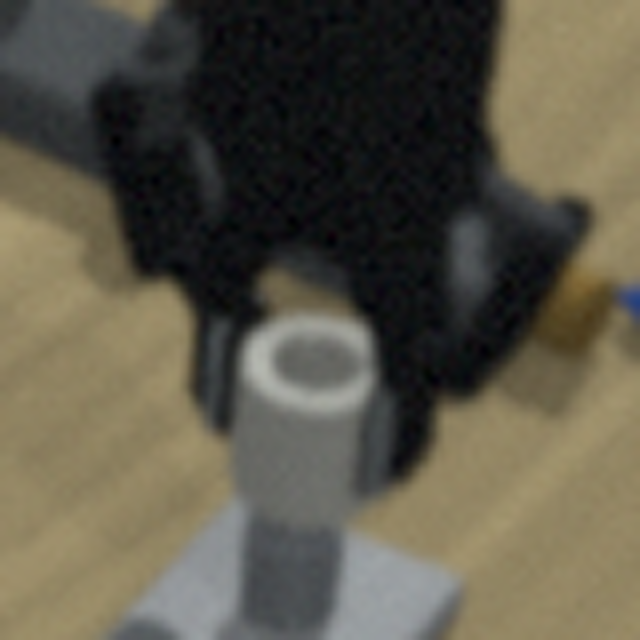

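```bash
python3 -m jog '[[[1,0,0,0.5,0,0,0],[1,0,0,1.0,0,0,0],[1,0,0,1.3,0,0,0],[1,0,0,1.5,0,0,0],[1,0,0,1.7,0,0,0],[1,0,0,1.7,0,0,0]]]'
python3 -c "
from h import *
go((.6331,.1265,.25),4.2); print(tool()[2]['wrist_force'])"
```

```text
time: 6.28
tool_pos: [0.6346, 0.1276, 0.2281]
tcp_rot: [-2.137, -2.302, 0.001]
wrist_force: [-4.8, -0.6, 8.4]
width: 0.481
shift cm [-0.09 -0.16 -2.19] jaw now 4.25 tool z [-4.e-04 -1.e-04 -1.e+00]
turn [-0.0004  0.0001  0.0008]
[-4.76772801 -0.58353172  8.41455233]
```

```bash
python3 -m jog '[[[1,0,0,-0.2,0,0,0],[1,-0.05,-0.13,-0.2,0,0,0],[1,-0.05,-0.13,0.0,0,0,0],[1,-0.05,-0.13,0.1,0,0,0],[1,-0.05,-0.13,0.1,0,0,0]]]'
python3 -c "
from h import *
go((.6331,.1265,.25),4.2); print(tool()[2]['wrist_force'])
im=cap('scene','a5s'); crop(im,'a5sc',330,120,410,200,8)"
```

```text
time: 6.9
tool_pos: [0.6338, 0.127, 0.2281]
tcp_rot: [2.138, 2.302, 0.001]
wrist_force: [-5.9, -0.0, 12.0]
width: 0.482
shift cm [-0.05 -0.07 -2.19] jaw now 4.24 tool z [ 7.e-04  2.e-04 -1.e+00]
turn [ 0.0007 -0.0001  0.0007]
[-5.91917605e+00 -3.29936300e-03  1.19753657e+01]
```

View pics/a5sc.png

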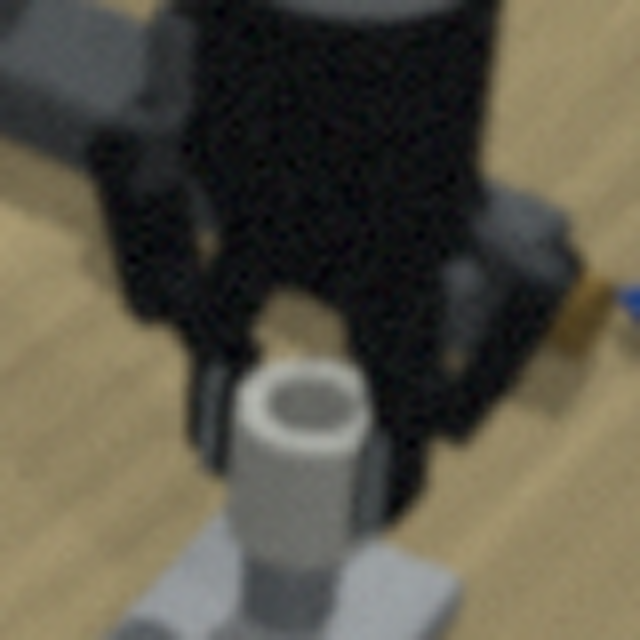

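```bash
python3 -m jog '[[[1,0.12,0,0,0,0,0],[1,0.08,0.08,0,0,0,0],[1,0,0.12,0,0,0,0],[1,-0.08,0.08,0,0,0,0],[1,-0.12,0,0,0,0,0],[1,-0.08,-0.08,0,0,0,0],[1,0,-0.12,0,0,0,0],[1,0.08,-0.08,0,0,0,0],[1,0,0,0,0,0,0],[1,-0.04,-0.05,0,0,0,0],[1,-0.04,-0.05,0,0,0,0]]]'
python3 -c "
from h import *
go((.6331,.1265,.25),4.2); print(tool()[2]['wrist_force'])"
```

```text
time: 8.32
tool_pos: [0.6336, 0.1269, 0.2281]
tcp_rot: [2.137, 2.301, 0.003]
wrist_force: [-2.9, 0.5, 10.9]
width: 0.477
shift cm [-0.03 -0.05 -2.19] jaw now 4.23 tool z [ 0.002  0.001 -1.   ]
turn [ 0.002  -0.0008  0.0005]
[-2.88582537  0.50396141 10.89113022]
```

```bash
python3 -m jog '[[[1,0,0,-0.1,0,0,0],[0,0,0,-0.1,0,0,0],[0,0,0,-0.1,0,0,0],[0,0,0,-0.1,0,0,0],[0,0,0,-0.1,0,0,0],[0,0,0,-4,0,0,0],[0,0,0,-8,0,0,0],[0,0,-6,-8,0,0,0],[0,-3,-12,-8,0,0,0],[0,-6,-17,-8,0,0,0],[0,-8,-17,-8,0,0,0],[0,-8,-17,-8,0,0,0]]]'
python3 -c "
from h import *
im=cap('scene','a6s'); crop(im,'a6sc',260,100,420,220,5);im=cap('top','a6')
go((.4334,.0077,.182),4.2)"
```

```text
time: 9.82
tool_pos: [0.4688, 0.0332, 0.3059]
tcp_rot: [2.14, 2.299, 0.001]
wrist_force: [-0.4, -0.7, 0.2]
width: 1.002
shift cm [-2.39 -3.85 12.41] jaw now 4.19 tool z [ 1.2e-03  4.0e-04 -1.0e+00]
turn [ 0.0012 -0.0004 -0.0001]
```

View pics/a6sc.png

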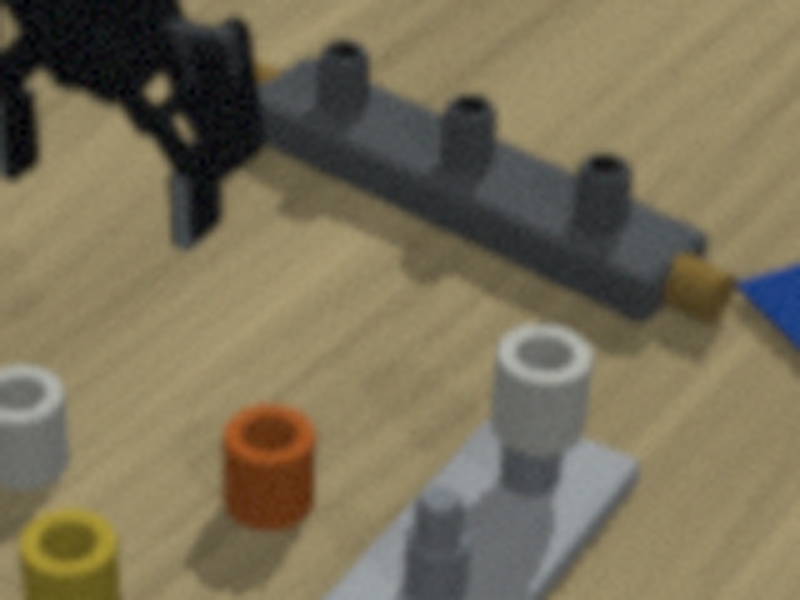

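View pics/a6.png

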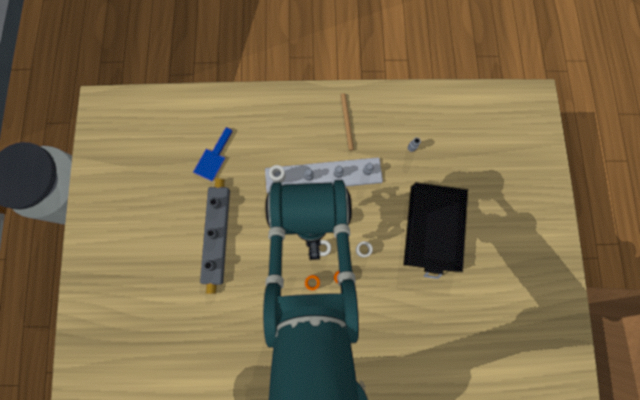

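```bash
python3 -m jog '[[[0,-2.4,-3.85,1,0,0,0],[0,-2.4,-3.85,5,0,0,0],[0,-2.4,-3.85,9,0,0,0],[0,-2.4,-3.85,12.3,0,0,0],[0,-2.4,-3.85,12.3,0,0,0],[1,-2.4,-3.85,12.3,0,0,0],[1,-2.4,-3.85,12.3,0,0,0],[1,-2.4,-3.85,12.3,0,0,0],[1,-2.4,-3.85,12.3,0,0,0],[1,-2.4,-3.85,12.3,0,0,0]]]'
python3 -c "
from h import *
go((.6394,.0417,.27),4.2)"
```

```text
time: 11.18
tool_pos: [0.4339, 0.0074, 0.1846]
tcp_rot: [2.136, 2.3, 0.004]
wrist_force: [-0.2, 0.3, 7.0]
width: 0.473
shift cm [ 1.91 20.77 -8.47] jaw now 4.23 tool z [ 3.7e-03  1.0e-04 -1.0e+00]
turn [0.0037 0.0002 0.0006]
```

```bash
python3 -m jog '[[[1,0,0,-5,0,0,0],[1,0,0,-9.2,0,0,0],[1,0,0,-9.2,0,0,0],[1,0.5,5,-9.2,0,0,0],[1,1,10,-9.2,0,0,0],[1,1.5,15,-9.2,0,0,0],[1,1.9,20.8,-9.2,0,0,0],[1,1.9,20.8,-8.5,0,0,0],[1,1.9,20.8,-7.3,0,0,0],[1,1.9,20.8,-7.3,0,0,0]]]'
python3 -c "
from h import *
im=cap('scene','b1s'); crop(im,'b1sc',310,135,390,215,8)
go((.6394,.0417,.24),4.2)
p,r,s=tool(); p=p.copy(); q=proj('scene',[(p[0],p[1],p[2]-.183+.042),(p[0],p[1],p[2]-.183),(.6394,.0417,.067),(.6394,.0417,.045),(.6394,.0417,.015)]); print((q-[310,135])*8+3.5)
"
```

```text
time: 12.42
tool_pos: [0.6363, 0.0415, 0.253]
tcp_rot: [-2.135, -2.299, 0.006]
wrist_force: [0.2, -0.2, -1.3]
width: 0.477
shift cm [0.   0.27 1.41] jaw now 4.23 tool z [-3.6e-03 -1.0e-04 -1.0e+00]
turn [-0.0036 -0.0001  0.0005]
[[301.52161397 375.80295865]
 [293.71090364 500.98386513]
 [301.85431862 516.63541532]
 [297.79403133 578.80181975]
 [292.4311314  660.42445364]]
```

View pics/b1sc.png

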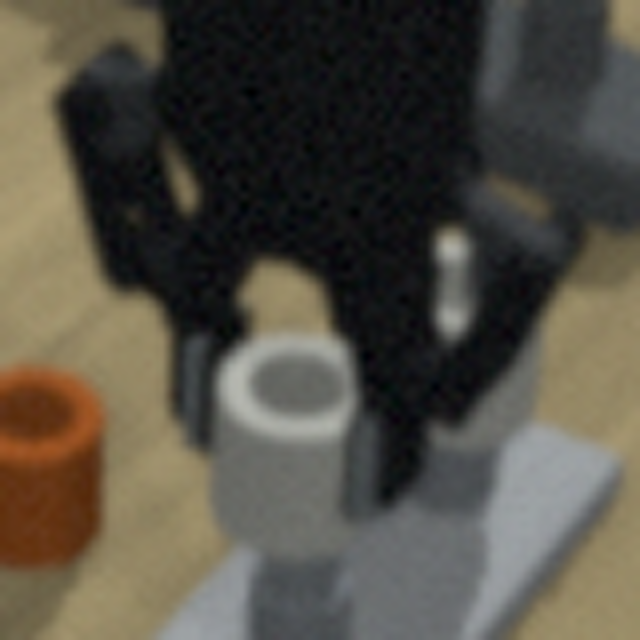

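```bash
python3 -m jog '[[[1,0.08,0.33,0,0,0,0],[1,0.08,0.33,0,0,0,0],[1,0.08,0.33,0,0,0,0]]]'
python3 -c "
from h import *
im=cap('scene','b2s'); crop(im,'b2sc',310,135,390,215,8)
go((.6394,.0417,.24),4.2)
p,r,s=tool(); p=p+.155*r.apply([0,0,1])+[0,0,.155]; q=proj('scene',[(p[0],p[1],p[2]-.185+.042),(p[0],p[1],p[2]-.185),(.6394,.0417,.067),(.6394,.0417,.045),(.6394,.0417,.015)]); print((q-[310,135])*8+3.5)
"
```

```text
time: 12.85
tool_pos: [0.642, 0.0427, 0.2564]
tcp_rot: [2.137, 2.302, 0.001]
wrist_force: [0.3, 0.1, -0.8]
width: 0.474
shift cm [-0.08 -0.27  1.62] jaw now 4.24 tool z [ 8.e-04 -0.e+00 -1.e+00]
turn [0.0008 0.0001 0.0007]
[[322.055911   381.56407956]
 [313.59314996 506.80566872]
 [301.85431862 516.63541532]
 [297.79403133 578.80181975]
 [292.4311314  660.42445364]]
```

View pics/b2sc.png

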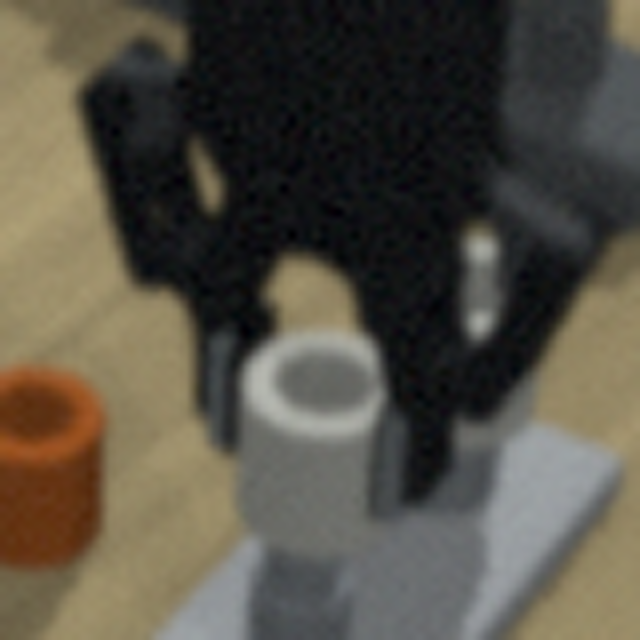

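```bash
python3 -m jog '[[[1,-0.05,-0.2,0,0,0,0],[1,-0.05,-0.2,0,0,0,0],[1,-0.05,-0.2,0.5,0,0,0],[1,-0.05,-0.2,1.0,0,0,0],[1,-0.05,-0.2,1.3,0,0,0],[1,-0.05,-0.2,1.3,0,0,0],[1,-0.05,-0.2,1.3,0,0,0]]]'
python3 -c "
from h import *
im=cap('scene','b3s'); crop(im,'b3sc',310,135,390,215,8)
go((.6394,.0417,.24),4.2); print(tool()[2]['wrist_force'])
p,r,s=tool(); p=p+.155*r.apply([0,0,1])+[0,0,.155]; q=proj('scene',[(p[0],p[1],p[2]-.185+.042),(p[0],p[1],p[2]-.185),(.6394,.0417,.067),(.6394,.0417,.045),(.6394,.0417,.015)]); print((q-[310,135])*8+3.5)
"
```

```text
time: 13.78
tool_pos: [0.6401, 0.0421, 0.2427]
tcp_rot: [2.138, 2.302, 0.0]
wrist_force: [0.3, 0.3, -0.7]
width: 0.474
shift cm [-0.03 -0.07  0.29] jaw now 4.24 tool z [ 3.e-04  0.e+00 -1.e+00]
turn [0.0003 0.     0.0007]
[-0.14938033 -0.33769737 -0.91346658]
[[311.53056155 420.36003564]
 [303.4511995  543.1275696 ]
 [301.85431862 516.63541532]
 [297.79403133 578.80181975]
 [292.4311314  660.42445364]]
```

View pics/b3sc.png

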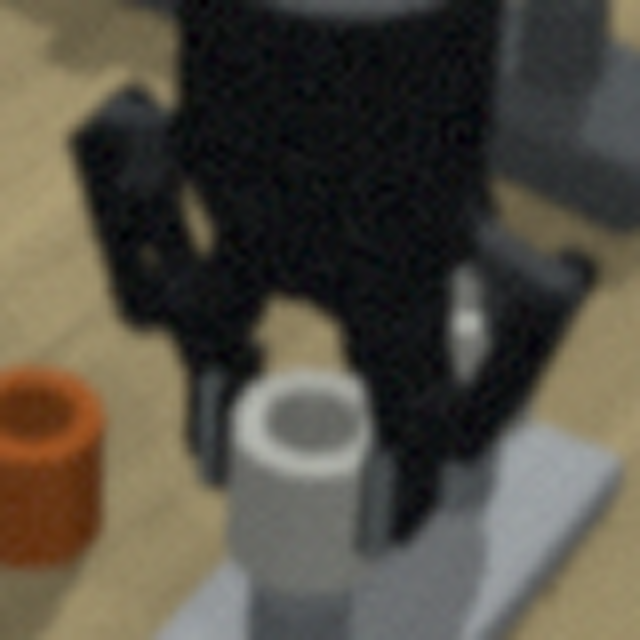

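```bash
python3 -m jog '[[[1,0,0,0.5,0,0,0],[1,0,0,1.0,0,0,0],[1,0,0,1.3,0,0,0],[1,0,0,1.5,0,0,0],[1,0,0,1.7,0,0,0],[1,0,0,1.7,0,0,0]]]'
python3 -c "
from h import *
go((.6394,.0417,.24),4.2); print(tool()[2]['wrist_force'])"
```

```text
time: 14.58
tool_pos: [0.6399, 0.042, 0.2293]
tcp_rot: [-2.137, -2.302, 0.001]
wrist_force: [-10.5, -0.3, 21.0]
width: 0.481
shift cm [-0.03 -0.06 -1.07] jaw now 4.25 tool z [-1.1e-03 -2.0e-04 -1.0e+00]
turn [-0.0011  0.0001  0.0009]
[-10.54582077  -0.28620391  21.02815061]
```

```bash
python3 -m jog '[[[1,0.1,0,-0.2,0,0,0],[1,0.1,0.1,-0.2,0,0,0],[1,0,0.14,-0.2,0,0,0],[1,-0.1,0.1,-0.2,0,0,0],[1,-0.14,0,-0.2,0,0,0],[1,-0.1,-0.1,-0.2,0,0,0],[1,0,-0.18,-0.2,0,0,0],[1,0.1,-0.15,-0.2,0,0,0],[1,0,-0.07,-0.2,0,0,0],[1,0,-0.07,-0.2,0,0,0]]]'
python3 -c "
from h import *
im=cap('scene','b4s'); crop(im,'b4sc',310,135,390,215,8)
go((.6394,.0417,.24),4.2); print(tool()[2]['wrist_force'])"
```

```text
time: 15.82
tool_pos: [0.6403, 0.0422, 0.2295]
tcp_rot: [2.137, 2.301, 0.004]
wrist_force: [-1.1, 0.8, 8.1]
width: 0.474
shift cm [-0.04 -0.09 -1.04] jaw now 4.23 tool z [ 2.9e-03  5.0e-04 -1.0e+00]
turn [ 0.0029 -0.0003  0.0005]
[-0.76333556  1.29028448  7.97719435]
```

View pics/b4sc.png

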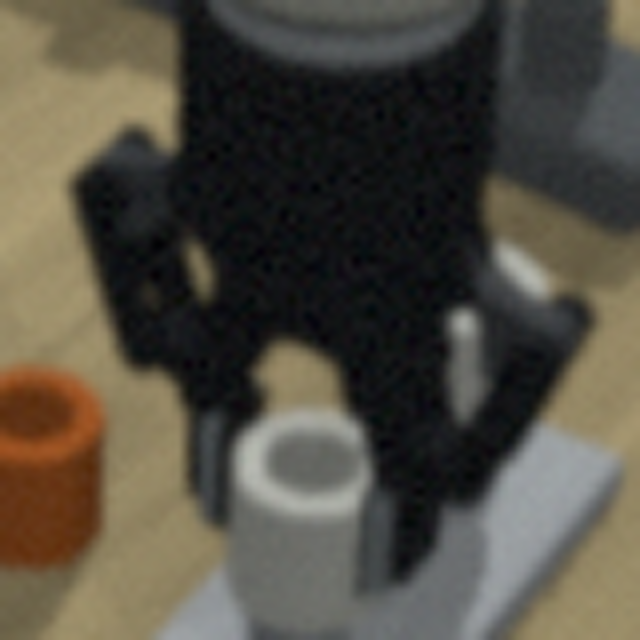

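```bash
python3 -c "
from h import *
yy,xx=np.mgrid[:400,:640]
for f,c in(('top0',(276.7,243.8)),('top0',(322.5,247.6)),('top0',(363.5,248.8)),('a2',(322.7,247.6)),('a2',(363.7,248.8))):
    im=np.load(f'pics/{f}.npy').astype(float); g=im[...,2]
    r=np.hypot(xx-c[0],yy-c[1]); print(f,[int(g[(r>=k*.75)&(r<k*.75+.75)].mean()) for k in range(14)])
im=np.load('pics/b4s.npy').astype(int).sum(2)//3; print(im[188:198,336:360])
"
```

```text
top0 [67, 68, 69, 72, 85, 101, 114, 125, 124, 116, 102, 88, 79, 79]
top0 [66, 63, 63, 68, 93, 122, 151, 172, 170, 153, 124, 90, 72, 69]
top0 [66, 64, 63, 63, 64, 71, 87, 104, 115, 115, 108, 94, 86, 80]
a2 [73, 73, 74, 80, 108, 145, 173, 198, 198, 177, 151, 118, 102, 99]
a2 [75, 74, 75, 74, 76, 94, 126, 159, 178, 175, 151, 124, 104, 100]
[[ 75  55  27  35  70 111 144 161 161 158 152 147 150 149 147 153 154 150
  129  72  32  13  18  10]
 [ 67  49  33  65 119 154 167 163 147 131 124 120 122 123 123 126 138 147
  144  88  33  23  20  17]
 [ 71  45  44  97 148 173 173 153 123 112 105 104 106 106 102 107 113 128
  128  95  45  11   8  14]
 [ 67  44  56 116 164 178 170 137 108  99  99 103 103 103  97  99 102 107
  114  95  53  21  23  19]
 [ 66  45  62 124 164 179 167 129 103  99 100  99 100  99  97 100  99 103
  111 112  67  33  20  13]
 [ 66  44  62 123 168 182 170 131 105 100 100 100 101  97 100 101 103 105
  117 126  79  27  17  16]
 [ 64  40  62 120 165 175 171 144 117 105 103  98  99  99  99 100 104 111
  126 135  90  33  21  24]
 [ 61  41  62 112 150 172 174 166 147 128 116 110 107 106 104 110 118 133
  146 134  86  37  27  17]
 [ 65  42  58  99 129 151 166 172 169 159 147 136 127 128 133 139 147 159
  152 117  75  55  42  31]
 [ 60  43  62  93 112 130 147 160 167 170 170 162 159 163 162 165 167 169
  152  99  71  66  57  38]]
```

```bash
python3 -m jog '[[[1,0,0,-0.1,0,0,0],[0,0,0,-0.1,0,0,0],[0,0,0,-0.1,0,0,0],[0,0,0,-0.1,0,0,0],[0,0,0,-0.1,0,0,0],[0,0,0,-4,0,0,0],[0,0,0,-8,0,0,0],[0,-3,-6,-8,0,0,0],[0,-6,-12,-8,0,0,0],[0,-10,-17,-8,0,0,0],[0,-12.9,-22.3,-8,0,0,0],[0,-12.9,-22.3,-8,0,0,0]]]'
python3 -c "
from h import *
im=cap('scene','b6s'); crop(im,'b6sc',200,100,400,250,4);im=cap('top','b6')
go((.4271,-.1035,.182),4.2)"
```

```text
time: 17.38
tool_pos: [0.4233, -0.1042, 0.307]
tcp_rot: [-2.14, -2.298, 0.002]
wrist_force: [-0.5, 0.1, -0.3]
width: 1.003
shift cm [1.00e-02 1.10e-01 1.26e+01] jaw now 4.12 tool z [ 1.1e-03 -1.0e-04 -1.0e+00]
turn [ 0.0011  0.0002 -0.0014]
```

View pics/b6sc.png

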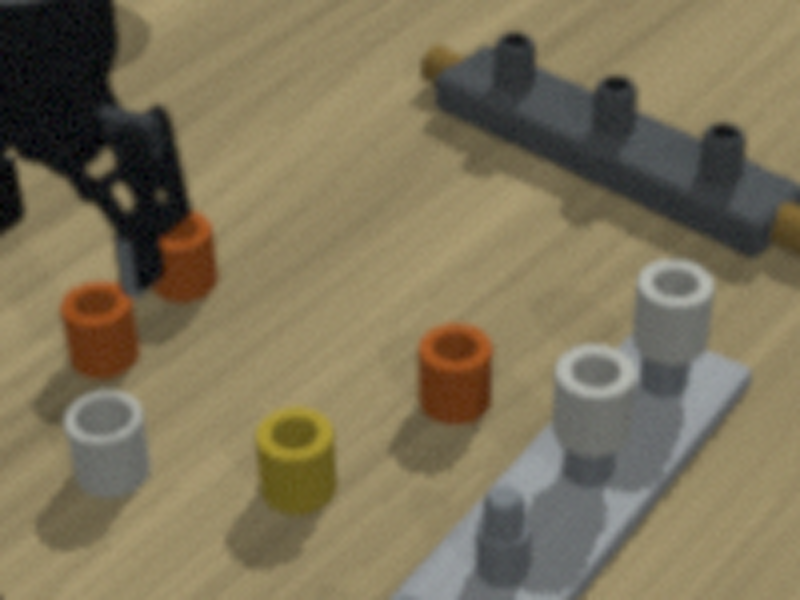

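```bash
python3 -m jog '[[[0,0,0.1,1,0,0,0],[0,0,0.1,5,0,0,0],[0,0,0.1,9,0,0,0],[0,0,0.1,12.4,0,0,0],[0,0,0.1,12.4,0,0,0],[0,0,0.1,12.4,0,0,0]]]'
python3 -c "
from h import *
go((.4271,-.1035,.182),4.2)"
```

```text
time: 18.23
tool_pos: [0.4286, -0.1028, 0.1842]
tcp_rot: [2.136, 2.303, 0.001]
wrist_force: [1.4, 1.2, 0.5]
width: 1.001
shift cm [-0.06 -0.16  0.22] jaw now 4.31 tool z [ 6.e-04 -1.e-04 -1.e+00]
turn [0.0006 0.0001 0.0018]
```

```bash
python3 -m jog '[[[0,-0.06,-0.15,0.1,0,0,0],[0,-0.06,-0.15,0.1,0,0,0],[1,-0.06,-0.15,0.1,0,0,0],[1,-0.06,-0.15,0.1,0,0,0],[1,-0.06,-0.15,0.1,0,0,0],[1,-0.06,-0.15,0.1,0,0,0],[1,-0.06,-0.15,0.1,0,0,0]]]'
python3 -c "
from h import *
go((.6462,-.0426,.27),4.2)"
```

```text
time: 19.1
tool_pos: [0.4263, -0.1039, 0.1832]
tcp_rot: [2.137, 2.302, 0.0]
wrist_force: [-0.8, 0.9, 5.8]
width: 0.47
shift cm [ 4.49 22.39 -8.67] jaw now 4.24 tool z [ 7.e-04 -3.e-04 -1.e+00]
turn [0.0006 0.0003 0.0007]
```

```bash
python3 -m jog '[[[1,0,0,-5,0,0,0],[1,0,0,-8.7,0,0,0],[1,0,0,-8.7,0,0,0],[1,1,5,-8.7,0,0,0],[1,2,10,-8.7,0,0,0],[1,3,16,-8.7,0,0,0],[1,4,20,-8.7,0,0,0],[1,4.5,22.4,-8.7,0,0,0],[1,4.5,22.4,-8.7,0,0,0],[1,4.5,22.4,-7.5,0,0,0],[1,4.5,22.4,-7.5,0,0,0],[1,4.5,22.4,-7.5,0,0,0]]]'
python3 -c "
from h import *
im=cap('scene','c1s'); crop(im,'c1sc',285,155,365,235,8)
go((.6462,-.0426,.24),4.2)
p,r,s=tool(); p=p+.155*r.apply([0,0,1])+[0,0,.155]; q=proj('scene',[(p[0],p[1],p[2]-.183+.042),(p[0],p[1],p[2]-.183),(.6456,-.0431,.067),(.6456,-.0431,.045),(.6456,-.0431,.015)]); print((q-[285,155])*8+3.5)
"
```

```text
time: 20.6
tool_pos: [0.6451, -0.0426, 0.2571]
tcp_rot: [-2.138, -2.301, 0.001]
wrist_force: [-0.2, 0.1, 0.0]
width: 0.474
shift cm [-0.    0.08  1.77] jaw now 4.21 tool z [-3.e-04 -0.e+00 -1.e+00]
turn [-0.0003  0.      0.0002]
[[328.17959662 401.3736753 ]
 [325.49595434 528.58926441]
 [324.58945884 552.27653605]
 [323.26091941 614.79936508]
 [321.50874845 696.63843682]]
```

View pics/c1sc.png

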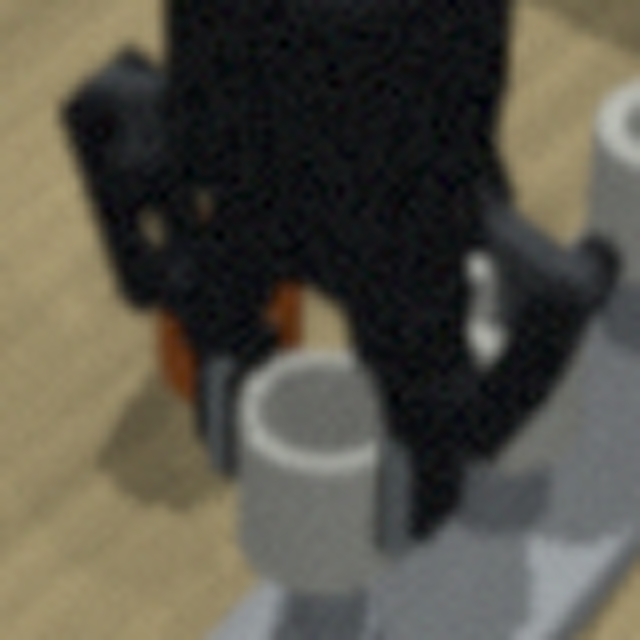

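```bash
python3 -m jog '[[[1,0.1,0.15,0,0,0,0],[1,0.1,0.15,0,0,0,0],[1,0.1,0.15,0.4,0,0,0],[1,0.1,0.15,0.8,0,0,0],[1,0.1,0.15,1.3,0,0,0],[1,0.1,0.15,1.3,0,0,0],[1,0.1,0.15,1.3,0,0,0]]]'
python3 -c "
from h import *
im=cap('scene','c2s'); crop(im,'c2sc',285,155,365,235,8)
go((.6462,-.0426,.24),4.2); print(tool()[2]['wrist_force'])
"
```

```text
time: 21.52
tool_pos: [0.6475, -0.0412, 0.2445]
tcp_rot: [-2.138, -2.302, 0.0]
wrist_force: [-0.7, -0.1, -0.3]
width: 0.472
shift cm [-0.13 -0.14  0.47] jaw now 4.24 tool z [ 1.e-04 -0.e+00 -1.e+00]
turn [0.0001 0.     0.0007]
[ 0.08203077 -0.68602447 -0.88906806]
```

View pics/c2sc.png

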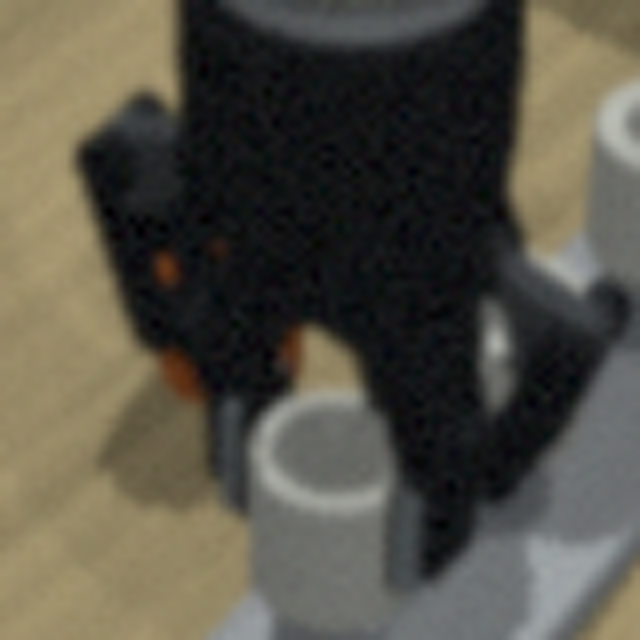

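```bash
python3 -m jog '[[[1,0,0,0.5,0,0,0],[1,0,0,1.0,0,0,0],[1,0,0,1.5,0,0,0],[1,0,0,1.8,0,0,0],[1,0,0,1.8,0,0,0]]]'
python3 -c "
from h import *
go((.6462,-.0426,.24),4.2); print(tool()[2]['wrist_force'])"
```

```text
time: 22.2
tool_pos: [0.6473, -0.0412, 0.2262]
tcp_rot: [-2.137, -2.302, 0.001]
wrist_force: [-0.4, 0.4, -0.4]
width: 0.471
shift cm [-0.13 -0.12 -1.38] jaw now 4.24 tool z [-8.e-04  1.e-04 -1.e+00]
turn [-0.0008 -0.0001  0.0008]
[-0.42169218  0.43118966 -0.41951852]
```

```bash
python3 -m jog '[[[1,0,0,0.5,0,0,0],[1,0,0,1.0,0,0,0],[1,0,0,1.5,0,0,0],[1,0,0,2.0,0,0,0],[1,0,0,2.5,0,0,0],[1,0,0,2.5,0,0,0]]]'
python3 -c "
from h import *
go((.6462,-.0426,.24),4.2); print(tool()[2]['wrist_force'])"
```

```text
time: 22.95
tool_pos: [0.6471, -0.0412, 0.2009]
tcp_rot: [-2.137, -2.301, 0.001]
wrist_force: [-0.2, 1.1, -0.1]
width: 0.468
shift cm [-0.13 -0.11 -3.91] jaw now 4.24 tool z [-1.3e-03  1.0e-04 -1.0e+00]
turn [-0.0012 -0.0002  0.0007]
[-0.22324559  1.07198933 -0.05455998]
```

```bash
python3 -m jog '[[[1,0,0,0.1,0,0,0],[0,0,0,0.1,0,0,0],[0,0,0,0.1,0,0,0],[0,0,0,0.1,0,0,0],[0,0,0,0.1,0,0,0],[0,0,0,-4,0,0,0],[0,0,0,-8,0,0,0],[0,0,-6,-10,0,0,0],[0,0,-12,-10,0,0,0],[0,0,-20,-10,0,0,0],[0,0,-20,-10,0,0,0]]]'
python3 -c "
from h import *
im=cap('scene','c6s'); crop(im,'c6sc',240,120,400,240,5);im=cap('top','c6'); crop(im,'c6c',240,140,440,290,4)
go((.6462,-.0426,.24),4.2)"
```

```text
time: 24.32
tool_pos: [0.4442, -0.0558, 0.3006]
tcp_rot: [-2.137, -2.3, 0.003]
wrist_force: [0.2, -0.3, -0.4]
width: 0.997
shift cm [-0.12 20.    6.19] jaw now 4.2 tool z [ 5.e-04 -0.e+00 -1.e+00]
turn [0.0005 0.0001 0.    ]
```

View pics/c6sc.png

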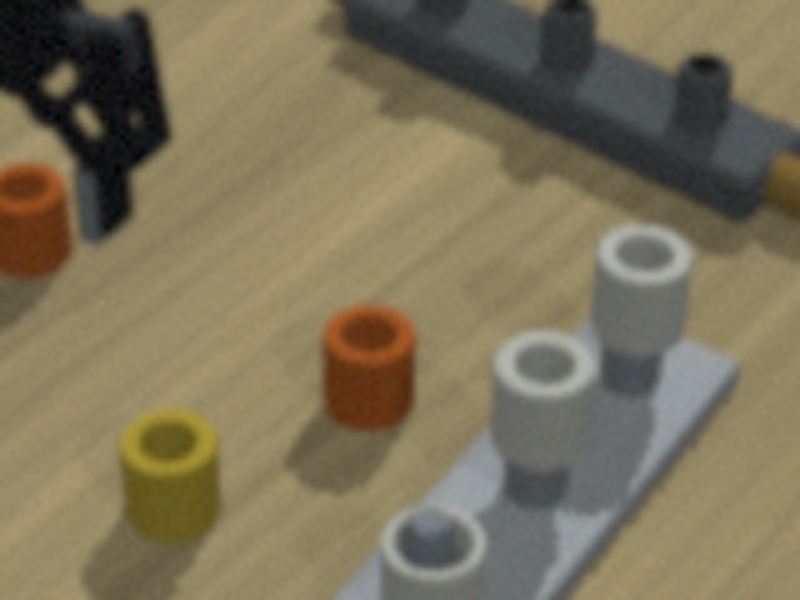

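View pics/c6.png

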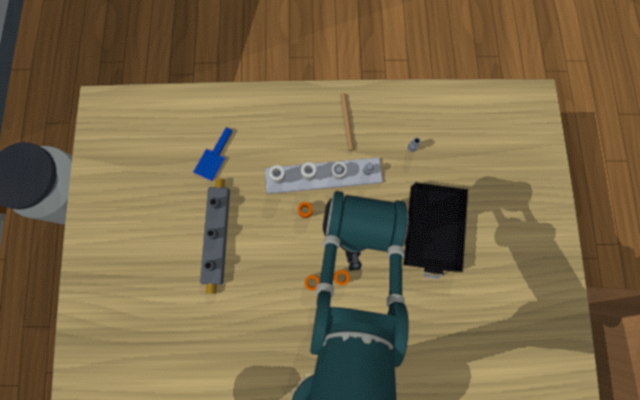

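View pics/c6s.png

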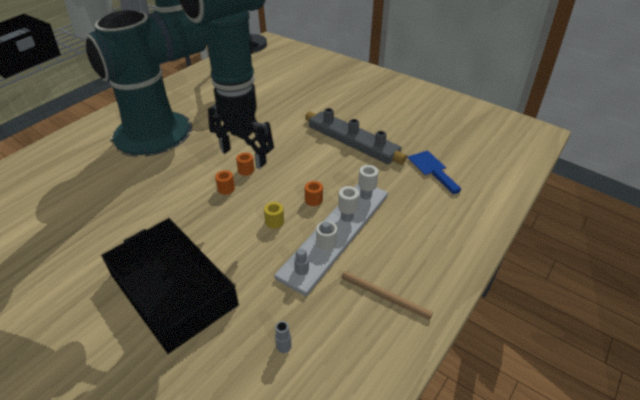

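```bash
python3 -c "
from h import *
im=np.load('pics/c6.npy');crop(im,'c6c',320,150,360,190,16); im=np.load('pics/c6s.npy'); crop(im,'c6d',305,210,350,255,14)"
```

```text
(no output)
```

View pics/c6c.png

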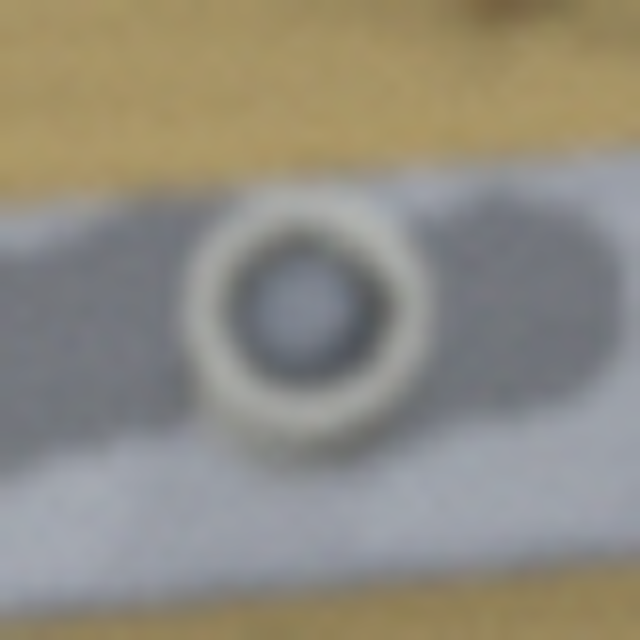

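View pics/c6d.png

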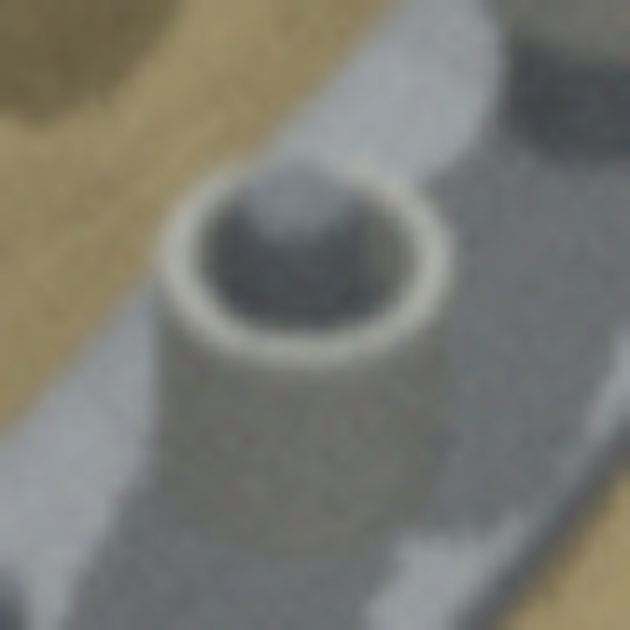

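```bash
python3 -c "
from h import *
print(plane('top',[(338.9,169.2)],.057),plane('scene',[(326.4,227.96)],.057))
go((.6460,-.0420,.195),4.2)"
```

```text
[[ 0.64763798 -0.04284694  0.057     ]] [[ 0.64894501 -0.04319427  0.057     ]]
shift cm [-0.06 19.98 10.69] jaw now 4.2 tool z [ 5.e-04 -0.e+00 -1.e+00]
turn [0.0005 0.0001 0.    ]
```

```bash
python3 -m jog '[[[0,-0.1,6,0,0,0,0],[0,-0.1,12,0,0,0,0],[0,-0.15,18,0,0,0,0],[0,-0.15,20.2,0,0,0,0],[0,-0.15,20.2,4,0,0,0],[0,-0.15,20.2,8,0,0,0],[0,-0.15,20.2,10.2,0,0,0],[0,-0.15,20.2,10.2,0,0,0],[0,-0.15,20.2,10.2,0,0,0]]]'
python3 -c "
from h import *
go((.648,-.043,.199),4.2)"
```

```text
time: 25.55
tool_pos: [0.6509, -0.0426, 0.2011]
tcp_rot: [2.136, 2.3, 0.003]
wrist_force: [-0.5, -0.7, -0.3]
width: 0.996
shift cm [-0.02 -0.3   0.21] jaw now 4.24 tool z [ 2.8e-03 -2.0e-04 -1.0e+00]
turn [0.0028 0.0004 0.0007]
```

```bash
python3 -m jog '[[[0,0,-0.1,0.2,0,0,0],[0,0,-0.1,0.2,0,0,0]]]'
python3 -c "
from h import *
go((.648,-.043,.199),4.2)"
```

```text
time: 25.8
tool_pos: [0.649, -0.0427, 0.1991]
tcp_rot: [2.137, 2.301, 0.002]
wrist_force: [0.3, 0.0, 0.2]
width: 0.997
shift cm [-0.02 -0.1   0.01] jaw now 4.23 tool z [ 2.2e-03 -2.0e-04 -1.0e+00]
turn [0.0022 0.0004 0.0006]
```

```bash
python3 -m jog '[[[1,0,-0.1,0,0,0,0],[1,0,-0.1,0,0,0,0],[1,0,-0.1,0,0,0,0],[1,0,-0.1,0,0,0,0],[1,0,-0.1,0,0,0,0],[1,0,-0.1,-5,0,0,0],[1,0,-0.1,-9,0,0,0],[1,0,-0.1,-12,0,0,0],[1,0,-0.1,-12,0,0,0]]]' 60
python3 -c "
from h import *
im=cap('scene','c7s')
crop(im,'c7sc',240,100,400,260,4)
go((.478,.3045,.30),4.2)"
```

```text
time: 26.92
tool_pos: [0.6487, -0.0428, 0.3208]
tcp_rot: [2.135, 2.299, 0.006]
wrist_force: [1.0, -0.7, -0.7]
width: 0.473
shift cm [ 35.88 -14.37   1.8 ] jaw now 4.24 tool z [ 1.9e-03 -2.0e-04 -1.0e+00]
turn [0.0019 0.0003 0.0007]
```

View pics/c7sc.png

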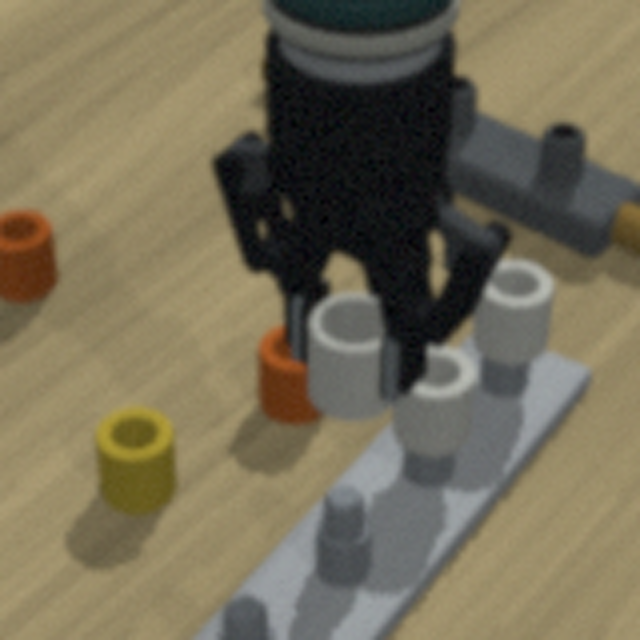

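```bash
python3 -m jog '[[[1,5,-2,0,0,0,0],[1,10,-4,0,0,0,0],[1,15,-6,0,0,0,0],[1,20,-8,0,0,0,0],[1,25,-10,0,0,0,0],[1,30,-12,0,0,0,0],[1,35.9,-14.4,0,0,0,0],[1,35.9,-14.4,0,0,0,0],[1,35.9,-14.4,2,0,0,0],[1,35.9,-14.4,5,0,0,0],[1,35.9,-14.4,5,0,0,0],[1,35.9,-14.4,5,0,0,0]]]'
python3 -c "
from h import *
im=cap('scene','c8s'); crop(im,'c8sc',310,70,390,150,8)
im=cap('top','c8')
go((.478,.304,.24),4.2)
p,r,s=tool(); p=p+.155*r.apply([0,0,1])+[0,0,.155]; q=proj('scene',[(p[0],p[1],p[2]-.184+.042),(p[0],p[1],p[2]-.184),(.4782,.304,.063),(.4782,.304,.030)]); print((q-[310,70])*8+3.5)
print(proj('top',[(p[0],p[1],p[2]-.184+.042)]))"
```

```text
time: 28.48
tool_pos: [0.4777, 0.304, 0.2673]
tcp_rot: [-2.139, -2.301, 0.002]
wrist_force: [0.5, 0.3, 0.4]
width: 0.469
shift cm [-0.05 -0.03  2.87] jaw now 4.2 tool z [ 1.5e-03  7.0e-04 -1.0e+00]
turn [ 0.0015 -0.0006  0.    ]
[[362.92070258 238.56833136]
 [355.60053563 354.34870342]
 [350.32875386 412.6621424 ]
 [344.88249963 497.98491251]]
[[203.95804466 230.19958634]]
```

View pics/c8sc.png

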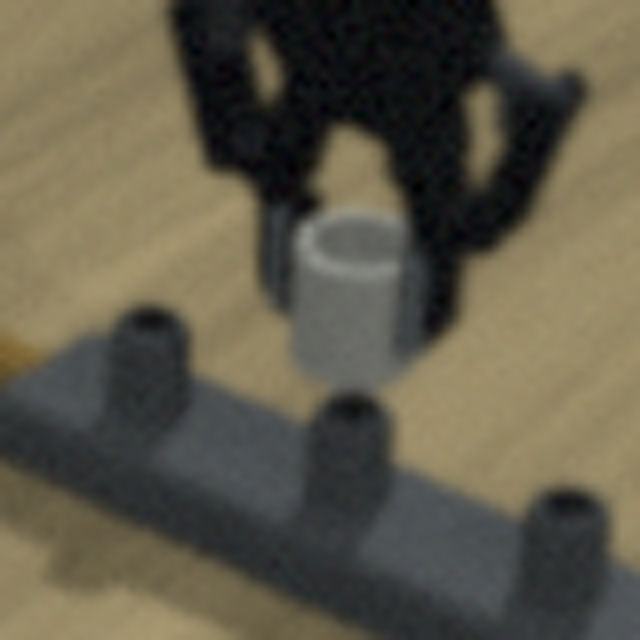

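View pics/c8.png

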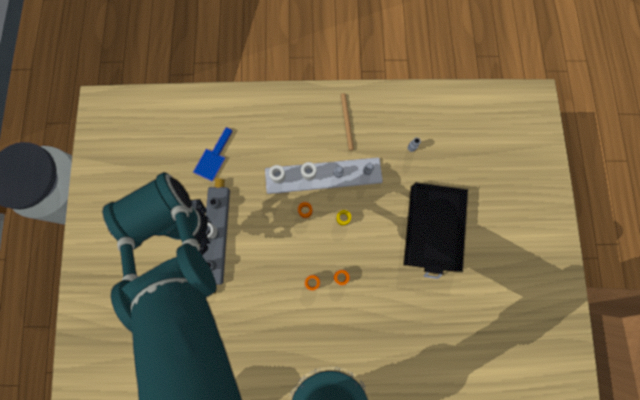

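```bash
python3 -c "
from h import *
im=np.load('pics/c8.npy');crop(im,'c8c',185,210,235,260,12); im=np.load('pics/top0.npy');crop(im,'t0c',185,210,235,260,12)
print((proj('top',[(.4777,.304,.125),(.4777,.304,.083),(.4782,.304,.063)])-[185,210])*12+5.5)"
```

```text
[[238.16938851 252.08781356]
 [294.98899392 272.14172761]
 [320.48912647 278.86806608]]
```

View pics/c8c.png

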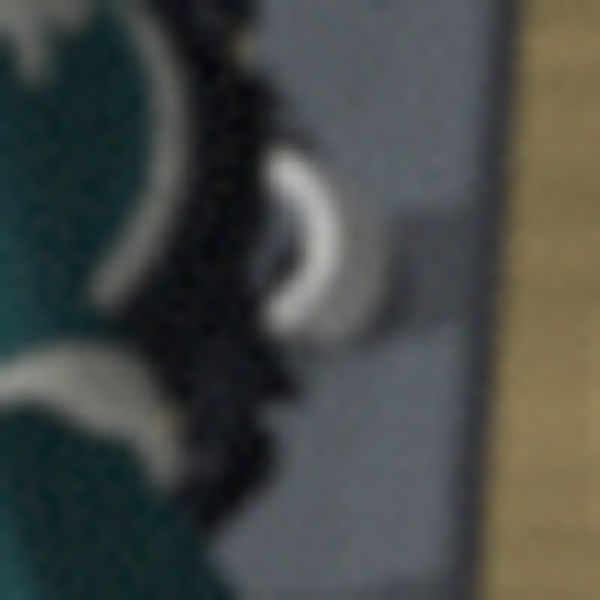

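View pics/t0c.png

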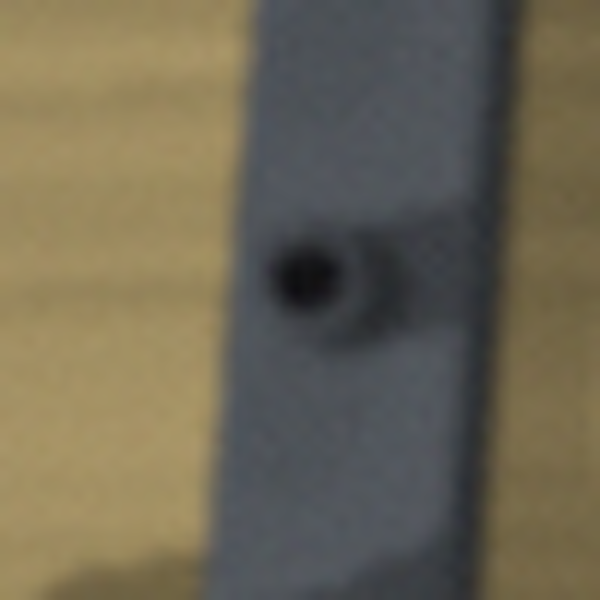

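```bash
python3 -c "
from h import *
f=lambda x,y:(185+(x-5.5)/12,210+(y-5.5)/12)
print(plane('top',[f(303,277)],.063),plane('top',[f(240,277),f(490,277)],.03), plane('top',[f(236,245)],.1253))
g=lambda x,y:(310+(x-3.5)/8,70+(y-3.5)/8)
print(plane('scene',[g(351,408)],.063),plane('scene',[g(355,243)],.1253))
im=np.load('pics/top0.npy').astype(int).sum(2)//3; print(im[226:240,202:224])
im=np.load('pics/c8s.npy'); crop(im,'c8d',335,105,375,145,16)"
```

```text
[[0.47870078 0.30791121 0.063     ]] [[0.48247929 0.331818   0.03      ]
 [0.48122583 0.27428498 0.03      ]] [[0.47916222 0.30441274 0.1253    ]]
[[0.47679093 0.30648963 0.063     ]] [[0.47670084 0.30284589 0.1253    ]]
[[127 122 107  89  85  86  86  87  86  87  86  87  87  87  85  86  84  82
   82  83  78  72]
 [129 122 104  87  86  87  86  83  81  84  83  82  84  81  82  82  76  74
   75  72  71  66]
 [127 122 103  86  85  82  81  80  75  72  73  74  76  73  74  71  70  68
   65  63  63  65]
 [128 122 102  88  82  78  73  73  65  64  64  67  60  56  58  60  61  62
   63  64  64  64]
 [133 123 104  86  78  72  62  54  48  48  55  60  59  51  51  54  60  62
   66  59  63  62]
 [132 127 105  86  76  64  47  34  30  29  40  52  61  49  46  46  55  64
   61  66  60  61]
 [131 122 103  86  76  54  33  19  21  19  22  43  57  51  47  45  52  58
   65  62  64  62]
 [126 115  98  85  75  56  30  17  19  18  28  46  58  54  45  43  48  55
   61  65  62  60]
 [121 110  93  83  77  60  39  19  21  24  34  50  61  54  47  43  48  56
   61  62  63  60]
 [123 108  92  86  80  74  54  41  35  40  50  62  61  52  43  44  50  59
   61  63  64  59]
 [129 113  93  85  84  80  70  63  60  59  65  61  56  45  45  48  50  62
   63  65  64  60]
 [124 111  91  86  86  80  78  73  68  67  62  59  52  49  48  58  61  66
   71  75  74  67]
 [129 108  90  87  85  84  79  74  71  67  60  57  55  57  62  69  77  80
   80  80  80  71]
 [128 107  88  86  85  81  80  81  80  73  69  68  69  72  76  81  86  87
   86  86  79  68]]
```

View pics/c8d.png

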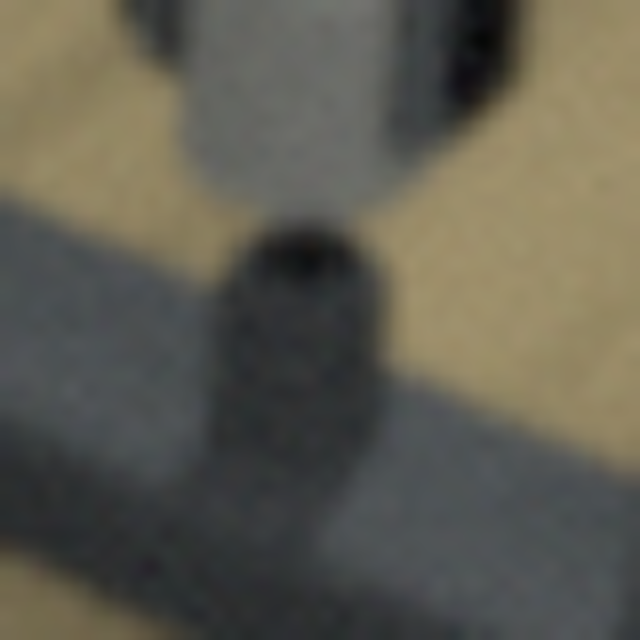

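```bash
python3 -m jog '[[[1,0.25,0,0,0,0,0],[1,0.25,0,0.5,0,0,0],[1,0.25,0,1.0,0,0,0],[1,0.25,0,1.5,0,0,0],[1,0.25,0,1.8,0,0,0],[1,0.25,0,1.8,0,0,0],[1,0.25,0,1.8,0,0,0]]]'
python3 -c "
from h import *
im=cap('scene','c9s'); crop(im,'c9d',335,105,375,145,16)
im=cap('top','c9t'); crop(im,'c9c',185,210,235,260,12)
go((.478,.304,.24),4.2); print(tool()[2]['wrist_force'],tool()[2]['torque'])"
```

```text
time: 29.45
tool_pos: [0.4773, 0.3072, 0.2498]
tcp_rot: [2.138, 2.302, 0.0]
wrist_force: [-0.4, -0.2, -0.5]
width: 0.468
shift cm [-0.33  0.04  0.99] jaw now 4.24 tool z [ 4.e-04  2.e-04 -1.e+00]
turn [ 0.0004 -0.0002  0.0007]
[-0.21539737  0.14775077 -0.10731226] [ 0.00851695  0.00867513 -0.02676091]
```

View pics/c9d.png

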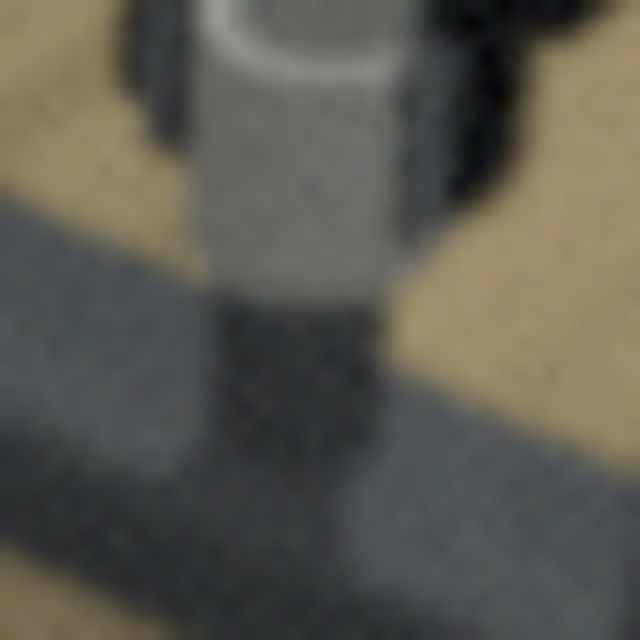

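View pics/c9c.png

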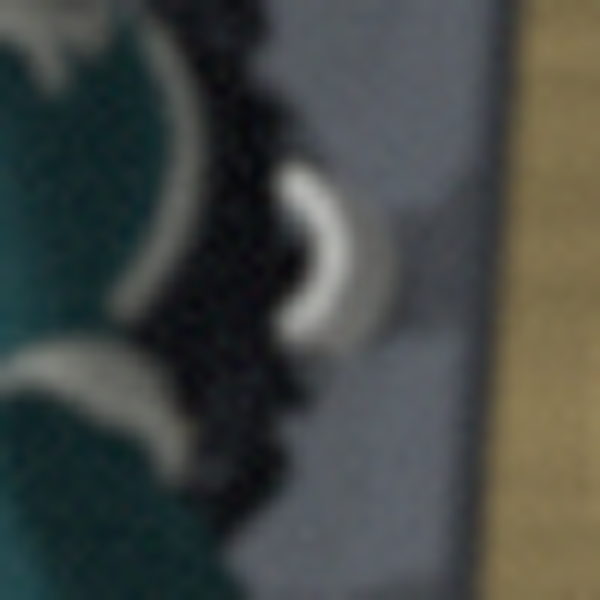

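```bash
python3 -m jog '[[[1,0,0,0.3,0,0,0],[1,0,0,0.6,0,0,0],[1,0,0,0.9,0,0,0],[1,0,0,0.9,0,0,0]]]'
python3 -c "
from h import *
go((.478,.304,.24),4.2); print(tool()[2]['wrist_force'],tool()[2]['torque'])"
```

```text
time: 30.05
tool_pos: [0.477, 0.307, 0.2402]
tcp_rot: [-2.138, -2.302, 0.001]
wrist_force: [0.2, -0.5, -1.6]
width: 0.466
shift cm [-0.31  0.07  0.02] jaw now 4.24 tool z [-8.e-04 -5.e-04 -1.e+00]
turn [-0.0009  0.0004  0.0007]
[ 0.16187406 -0.51968867 -1.62607008] [-0.00065048 -0.056118   -0.03397974]
```

```bash
python3 -m jog '[[[1,0,0,0.5,0,0,0],[1,0,0,1.0,0,0,0],[1,0,0,1.5,0,0,0],[1,0,0,2.0,0,0,0],[1,0,0,2.4,0,0,0],[1,0,0,2.6,0,0,0],[1,0,0,2.7,0,0,0],[1,0,0,2.7,0,0,0]]]'
python3 -c "
from h import *
go((.478,.304,.24),4.2); print(tool()[2]['wrist_force'],tool()[2]['torque'])"
```

```text
time: 31.05
tool_pos: [0.4773, 0.3072, 0.2137]
tcp_rot: [2.138, 2.302, 0.0]
wrist_force: [0.6, 0.5, -0.6]
width: 0.47
shift cm [-0.32  0.05 -2.63] jaw now 4.24 tool z [ 1.e-04  1.e-04 -1.e+00]
turn [ 0.0001 -0.      0.0007]
[ 0.58930985  0.48785691 -0.58647012] [-0.03322838 -0.05500378 -0.02243603]
```

```bash
python3 -m jog '[[[1,0,0,0.1,0,0,0],[1,0,0,0.2,0,0,0],[1,0,0,0.3,0,0,0],[1,0,0,0.3,0,0,0]]]'
python3 -c "
from h import *
go((.478,.304,.24),4.2); print(tool()[2]['wrist_force'],tool()[2]['torque'])"
```

```text
time: 31.55
tool_pos: [0.4775, 0.3073, 0.2131]
tcp_rot: [2.138, 2.302, 0.0]
wrist_force: [-5.7, -4.0, 14.4]
width: 0.469
shift cm [-0.33  0.03 -2.69] jaw now 4.24 tool z [ 2.e-04  1.e-04 -1.e+00]
turn [ 0.0002 -0.0001  0.0007]
[-5.74998818 -3.96282666 14.42158144] [-0.55900117  0.90756442 -0.00872958]
```

```bash
python3 -m jog '[[[1,0,0,-0.1,0,0,0],[0,0,0,-0.1,0,0,0],[0,0,0,-0.1,0,0,0],[0,0,0,-0.1,0,0,0],[0,0,0,-0.1,0,0,0],[0,0,0,-4,0,0,0],[0,0,0,-9,0,0,0],[0,-5,0,-12,0,0,0],[0,-10,0,-12,0,0,0],[0,-15,0,-12,0,0,0],[0,-20,0,-12,0,0,0],[0,-20,0,-12,0,0,0]]]'
python3 -c "
from h import *
im=cap('scene','d1s'); crop(im,'d1d',300,90,420,210,6)
im=cap('top','d1t'); crop(im,'d1c',190,140,390,290,4)
go((.6336,.1269,.228),4.2); go((.6403,.0422,.229),4.2)"
```

```text
time: 33.05
tool_pos: [0.492, 0.105, 0.3306]
tcp_rot: [2.143, 2.297, -0.001]
wrist_force: [0.7, 0.3, -0.7]
width: 1.0
shift cm [ 0.92 14.25 10.27] jaw now 4.14 tool z [ 0.e+00  6.e-04 -1.e+00]
turn [ 0.0001 -0.0006 -0.0011]
shift cm [-7.58 14.31 10.16] jaw now 4.14 tool z [ 0.e+00  6.e-04 -1.e+00]
turn [ 0.0001 -0.0006 -0.0011]
```

View pics/d1d.png

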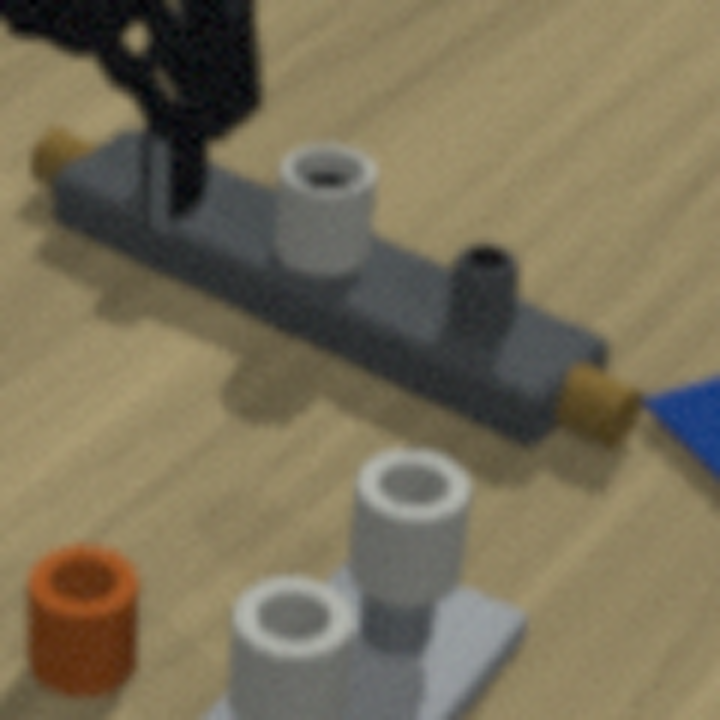

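View pics/d1c.png

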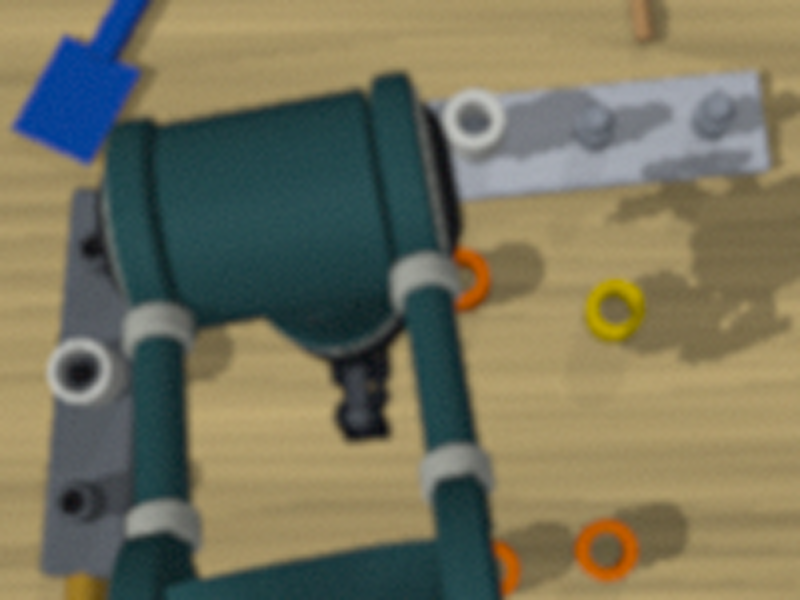

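```bash
python3 -m jog '[[[0,0.9,5,0,0,0,0],[0,0.9,10,0,0,0,0],[0,0.9,14.2,0,0,0,0],[0,0.9,14.2,1,0,0,0],[0,0.9,14.2,5,0,0,0],[0,0.9,14.2,9,0,0,0],[0,0.9,14.2,10.1,0,0,0],[0,0.9,14.2,10.1,0,0,0],[0,0.9,14.2,10.1,0,0,0]]]'
python3 -c "
from h import *
go((.6336,.1269,.228),4.2); print(tool()[2]['wrist_force'])"
```

```text
time: 34.28
tool_pos: [0.6338, 0.1277, 0.2317]
tcp_rot: [2.136, 2.301, 0.004]
wrist_force: [-0.4, -0.1, -0.2]
width: 1.001
shift cm [-0.08 -0.02  0.37] jaw now 4.27 tool z [ 3.2e-03  5.0e-04 -1.0e+00]
turn [ 0.0032 -0.0003  0.0012]
[-0.41793444 -0.12563575 -0.2078618 ]
```

```bash
python3 -m jog '[[[0,-0.05,0,0.2,0,0,0],[1,-0.05,0,0.2,0,0,0],[1,-0.05,0,0.2,0,0,0],[1,-0.05,0,0.2,0,0,0],[1,-0.05,0,0.2,0,0,0],[1,-0.05,0,0.2,0,0,0],[1,-0.05,0,-4,0,0,0],[1,-0.05,0,-8,0,0,0],[1,-0.05,0,-10,0,0,0],[1,-0.05,0,-10,0,0,0]]]'
python3 -c "
from h import *
go((.526,-.314,.32),4.2); print(tool()[2]['width'])"
```

```text
time: 35.52
tool_pos: [0.6335, 0.1268, 0.3311]
tcp_rot: [2.136, 2.301, 0.004]
wrist_force: [-0.0, 0.9, -1.6]
width: 0.476
shift cm [-43.16 -13.99   1.05] jaw now 4.24 tool z [ 3.1e-03  5.0e-04 -1.0e+00]
turn [ 0.0031 -0.0003  0.0007]
0.4757698184164969
```

```bash
python3 -m jog '[[[1,-5,-1.6,0,0,0,0],[1,-10,-3.2,0,0,0,0],[1,-15,-4.8,0,0,0,0],[1,-20,-6.4,0,0,0,0],[1,-25,-8,0,0,0,0],[1,-30,-9.7,0,0,0,0],[1,-35,-11.3,0,0,0,0],[1,-40,-13,0,0,0,0],[1,-43.2,-14,0,0,0,0],[1,-43.2,-14,0,0,0,0],[1,-43.2,-14,0,0,0,0]]]'
python3 -c "
from h import *
im=cap('scene','e1s'); im=cap('top','e1t')
go((.526,-.314,.20),4.2)"
```

```text
time: 36.9
tool_pos: [0.5248, -0.3139, 0.3276]
tcp_rot: [-2.136, -2.299, 0.0]
wrist_force: [-0.5, 0.0, -0.2]
width: 0.471
shift cm [-0.1   0.08 12.85] jaw now 4.3 tool z [-0.0016  0.0014 -1.    ]
turn [-0.0015 -0.0016  0.0017]
```

View pics/e1s.png

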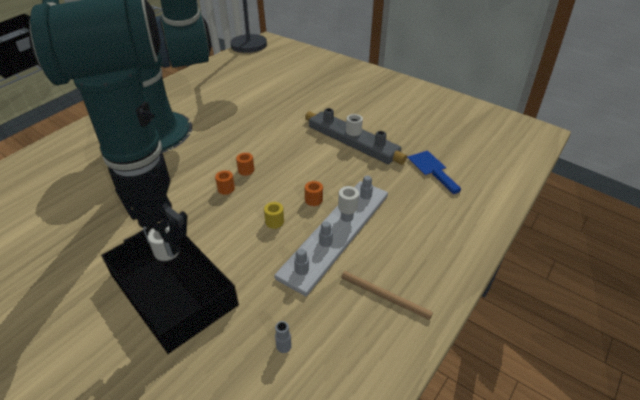

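View pics/e1t.png

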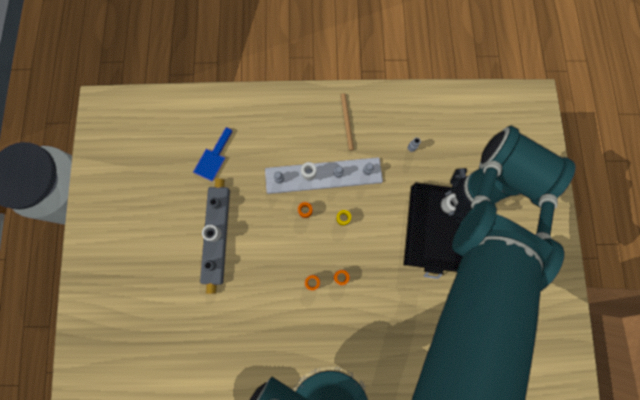

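```bash
python3 -m jog '[[[1,-0.1,0,4,0,0,0],[1,-0.1,0,8,0,0,0],[1,-0.1,0,12,0,0,0],[1,-0.1,0,12.4,0,0,0],[1,-0.1,0,12.4,0,0,0],[0.3,-0.1,0,12.4,0,0,0],[0.3,-0.1,0,12.4,0,0,0],[0.3,-0.1,0,12.4,0,0,0],[0.3,-0.1,0,12.4,0,0,0]]]'
python3 -c "
from h import *
print(tool()[2]['wrist_force'],tool()[2]['width'])"
python3 -m jog '[[[0.3,0,0,-4,0,0,0],[0.3,0,0,-8,0,0,0],[0.3,0,0,-12,0,0,0],[0.3,5,0,-12,0,0,0],[0.3,10,0,-12,0,0,0],[0,15,2,-12,0,0,0],[0,20,4,-12,0,0,0],[0,25,6,-12,0,0,0],[0,30,9,-12,0,0,0],[0,35,13.9,-12,0,0,0],[0,35,13.9,-12,0,0,0]]]'
python3 -c "
from h import *
im=cap('scene','e2s'); im=cap('top','e2t')
go((.6403,.0422,.229),4.2)"
```

```text
time: 38.12
tool_pos: [0.5254, -0.3156, 0.2062]
tcp_rot: [2.137, 2.301, 0.0]
wrist_force: [-1.1, -0.1, -0.7]
width: 0.699
[-1.05477986 -0.10924493 -0.68345419] 0.6990356804546628
time: 39.5
tool_pos: [0.6399, 0.047, 0.3258]
tcp_rot: [2.133, 2.306, 0.002]
wrist_force: [0.1, -0.1, -0.2]
width: 1.001
shift cm [-0.26  0.18  9.63] jaw now 4.35 tool z [-7.e-04 -3.e-04 -1.e+00]
turn [-0.0007  0.0002  0.0026]
```

View pics/e2s.png

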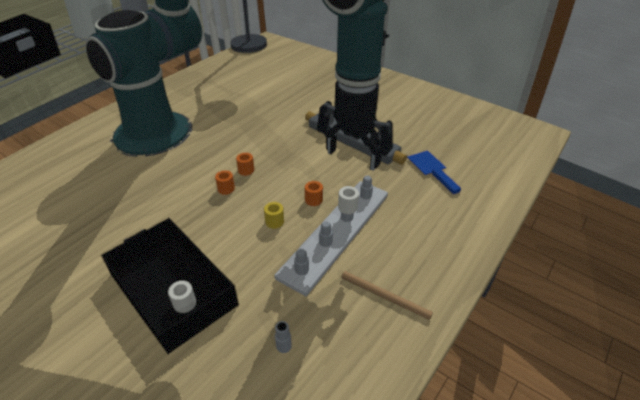

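View pics/e2t.png

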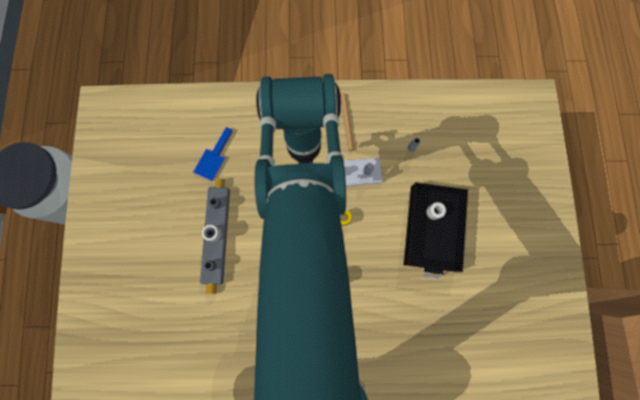

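Coupler a stands in the bin, at top (436,211). Coupler b is still high on its pin, at scene (348,195). Next I'll take b.

```bash
python3 -m jog '[[[0,-0.3,0,0,0,0,0],[0,-0.35,0,4,0,0,0],[0,-0.35,0,8,0,0,0],[0,-0.35,0,9.5,0,0,0],[0,-0.35,0,9.5,0,0,0],[0,-0.35,0,9.5,0,0,0]]]'
python3 -c "
from h import *
go((.6403,.0422,.229),4.2);print(tool()[2]['wrist_force'])"
```

```text
time: 40.35
tool_pos: [0.6393, 0.0399, 0.2326]
tcp_rot: [2.137, 2.3, 0.003]
wrist_force: [0.5, 0.2, -0.2]
width: 1.0
shift cm [0.22 0.12 0.36] jaw now 4.2 tool z [ 0.003  0.    -1.   ]
turn [0.003  0.0002 0.0001]
[ 0.46283567  0.17784439 -0.18982545]
```

```bash
python3 -m jog '[[[0,0.2,0.1,0.2,0,0,0],[0,0.2,0.1,0.2,0,0,0],[1,0.2,0.1,0.2,0,0,0],[1,0.2,0.1,0.2,0,0,0],[1,0.2,0.1,0.2,0,0,0],[1,0.2,0.1,0.2,0,0,0],[1,0.2,0.1,0.2,0,0,0],[1,0.2,0.1,-4,0,0,0],[1,0.2,0.1,-8,0,0,0],[1,0.2,0.1,-10,0,0,0],[1,0.2,0.1,-10,0,0,0]]]'
python3 -c "
from h import *
im=cap('scene','f1s')
go((.438,-.298,.32),4.2); print(tool()[2]['width'])"
```

```text
time: 41.72
tool_pos: [0.6398, 0.0424, 0.3321]
tcp_rot: [2.136, 2.3, 0.004]
wrist_force: [-0.6, 0.2, -1.5]
width: 0.47
shift cm [-32.46 -22.57   1.02] jaw now 4.24 tool z [-1.e-04 -0.e+00 -1.e+00]
turn [-0.0001 -0.      0.0006]
0.47148358125227813
```

View pics/f1s.png

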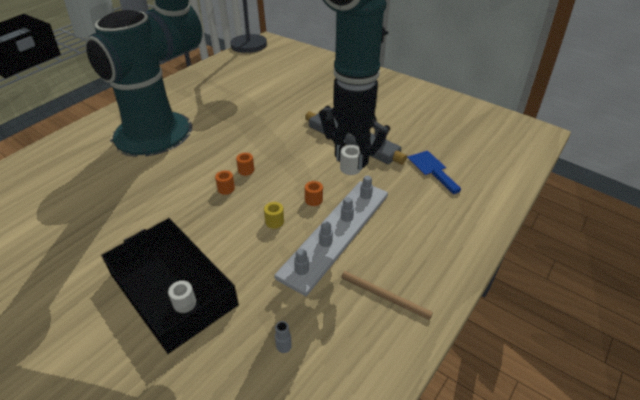

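```bash
python3 -m jog '[[[1,-5,-3.4,0,0,0,0],[1,-10,-6.8,0,0,0,0],[1,-15,-10.3,0,0,0,0],[1,-20,-13.8,0,0,0,0],[1,-25,-17.3,0,0,0,0],[1,-30,-20.8,0,0,0,0],[1,-32.5,-22.6,0,0,0,0],[1,-32.5,-22.6,0,0,0,0],[1,-32.5,-22.6,0,0,0,0]]]'
python3 -c "
from h import *
im=cap('scene','f2s'); go((.438,-.298,.20),4.2)"
```

```text
time: 42.9
tool_pos: [0.4375, -0.2978, 0.3289]
tcp_rot: [-2.136, -2.299, -0.0]
wrist_force: [-0.3, 0.6, 0.4]
width: 0.467
shift cm [-0.08  0.03 12.93] jaw now 4.27 tool z [-0.0017  0.0019 -1.    ]
turn [-0.0016 -0.002   0.0012]
```

View pics/f2s.png

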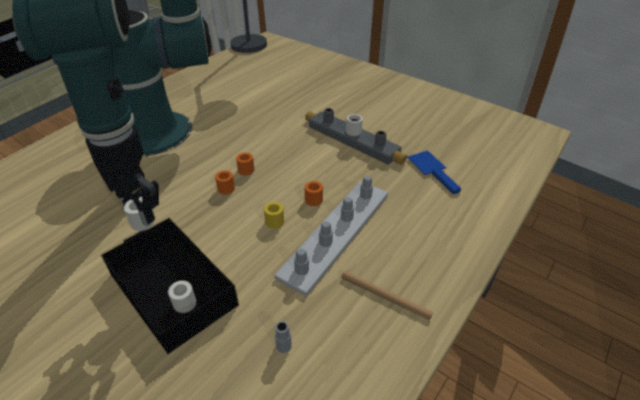

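```bash
python3 -m jog '[[[1,-0.1,0,4,0,0,0],[1,-0.1,0,8,0,0,0],[1,-0.1,0,12,0,0,0],[1,-0.1,0,12.4,0,0,0],[1,-0.1,0,12.4,0,0,0],[0.3,-0.1,0,12.4,0,0,0],[0.3,-0.1,0,12.4,0,0,0],[0.3,-0.1,0,12.4,0,0,0],[0.3,-0.1,0,12.4,0,0,0]]]'
python3 -m jog '[[[0.3,0,0,-4,0,0,0],[0.3,0,0,-8,0,0,0],[0.3,0,0,-12,0,0,0],[0.3,5,0,-13,0,0,0],[0.3,10,0,-14,0,0,0],[0.3,15,0,-14,0,0,0],[0.3,20,0,-14,0,0,0],[0.3,25,0,-14,0,0,0],[0.3,30,0,-14,0,0,0],[0.3,30,0,-14,0,0,0]]]'
python3 -c "
from h import *
im=cap('scene','g1s'); im=cap('top','g1t')"
```

```text
time: 44.08
tool_pos: [0.4381, -0.2996, 0.2072]
tcp_rot: [2.137, 2.301, 0.0]
wrist_force: [-0.9, -0.4, -0.5]
width: 0.696
time: 45.32
tool_pos: [0.4152, 0.0023, 0.3467]
tcp_rot: [-2.132, -2.307, -0.001]
wrist_force: [-0.5, -0.8, -0.4]
width: 0.701
```

View pics/g1s.png

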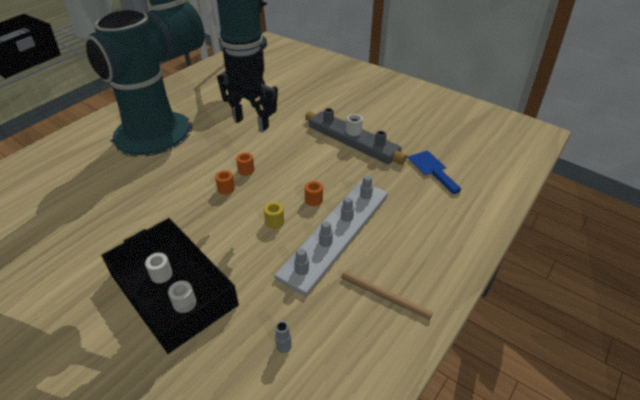

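View pics/g1t.png

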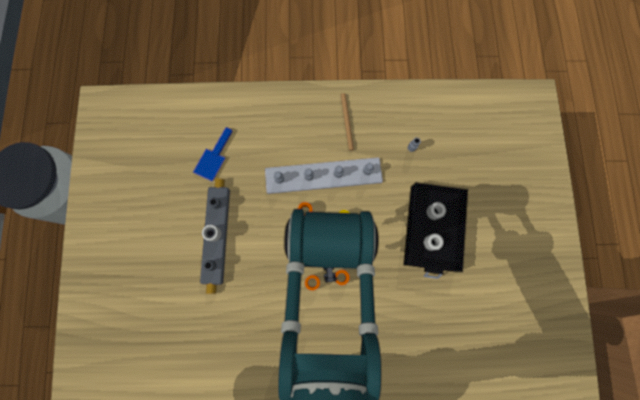

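```bash
python3 -c "
from h import *
im=np.load('pics/g1s.npy'); crop(im,'g1d',330,100,380,150,12)
for zb in(.03,.036): print(((proj('scene',[(.4775,.3055,zb),(.4775,.3055,zb+.042)]))-[330,100])*12+5.5)"
```

```text
[[278.74207105 383.16911355]
 [289.19241435 219.56789731]]
[[280.21240975 360.24853291]
 [290.71565724 195.58432265]]
```

View pics/g1d.png

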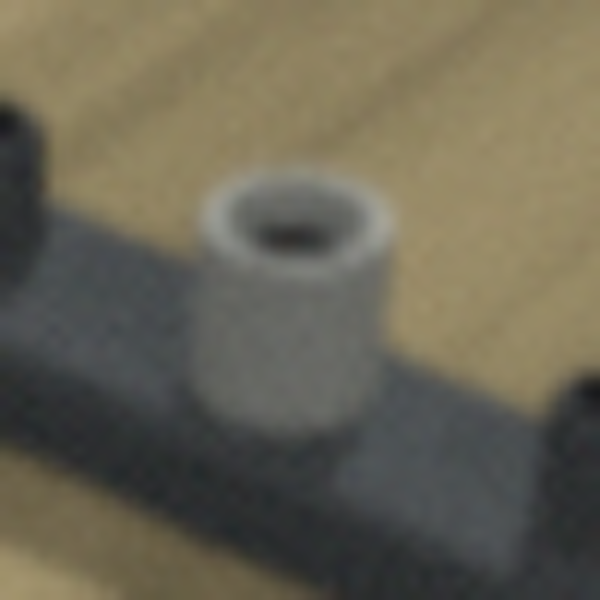

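```bash
python3 -c "
from workcell import bot
print(bot.finish_job())"
```

```text
the job is handed in; nothing more can be done
None
```

The job is done and handed in at about 45 s, with every check passing. Three white couplers were on the bench, and I put each on its own gauge pin so all three stood there at once, let go.

- **Gauge result:** two couplers stopped on the step (their thicker walls in the pictures agree with undersized). The third slid down to the base, so it is full-size.
- **Full-size coupler:** I pushed it onto the middle manifold stub until it stopped at the expected height with about 14 N. In the last picture its rim lies within a pixel of where a fully home coupler should show.
- **Undersized couplers:** both stand upright in the black bin in the last pictures.
- **Other objects:** the socket, dowel, scraper and the orange and yellow look-alikes were never touched. The last pictures show them where they were, except that the arm hid the two look-alikes nearest the gauge from the top camera. The scene camera shows those two unmoved.

No check failed. The two cameras and the arm's own reading disagreed by 2–3 mm near the pins and the stub. I corrected for that from the pictures before each insertion. The highest wrist force I read was about 24 N in total, when a coupler met the gauge step.

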